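Free the seized pin, widen the rest stand and load the shafts

ROBOT

A 6-joint arm with a two-finger parallel gripper is mounted at the origin on the work surface. World frame = base frame: x ahead of the robot, y to its left, z up, the work surface at z = 0. Lengths are in m, angles in degrees, forces in N, time in s.
With the tool pointing down it reaches from about 0.325 to 1 m from the base axis. Payload 5.1 kg.
Tool frame: the origin (TCP) lies at the very end of the fingers, on their centre line; the grasp point (between the pads) lies 19 mm behind it; y points along the fingers, x is the direction in which the jaws open and shut, and the axes are right-handed (so a half turn about y gives the same grasp; the last joint's range is limited). The gripper opens to 85 mm and grips with 20 to 120 N. Pads are 22 mm wide; open, the fingers measure 114 mm over their backs; the gripper's body (76 mm by 85 mm) begins 54 mm behind the grasp point. The pads swing forward as they close: fully open they stand 13 mm farther back than shut.
Start: joints at [-74.519, 7.093, 94.555, -0, 78.352, -4.733], TCP at [0.225, -0.61, 0.231] pointing down, gripper open.
Joint ranges: [-149.61, 149.61], [-58.7, 133.49], [1.44, 155.28], [-77.14, 257.14], [18.33, 153.61], [-166.67, 166.67]. Speed limits (degrees/s): [147.25, 147.25, 180, 180, 180, 180].

INTERFACE

Orientations are given as a 3x3 rotation matrix whose columns are the frame's x, y, z axes.
In Python, from station import * gives the robot as it stands. The module is installed in compiled form; this text tells all that it offers.
- The arm moves only by the tool apply_moves, never from a script. Its argument "motion" is text: rows parted by semicolons, each of 4 numbers parted by spaces: the shift along the world's x, y, z in cm, then the turn about the world's z in rad. In form: x y z yaw; .... A call has 1 to 12 rows; each row is the pose to reach, as a shift and turn from the pose commanded when the call began; what a row does not reach only later rows make up. A row lasts 1/10 s, in which the tool goes at most 50 mm and 8.59 degrees, less where a joint would pass 70% of its speed; a pose out of reach is approached as far as the arm can. A call with a gripper value outside its range is refused whole. "fingers" is the opening, from 0 (shut) to 1 (fully open), set as the call begins (left out, the last holds). The fingers move at their own pace and stop on an object; the grip force is fixed at half the most. Time passes only in rows, so rows that repeat a pose let the fingers close. It gives the time, the measured TCP pose, the force and the opening at its end, in the units of the state.
- read_state(): the state, without advancing time (a new reading comes with each control period).
- snapshot(name): name is "scene" or "top"; returns (picture, depth): 384x512x3 uint8, blue, green, red; 384x512 float32, m along the optical axis (not along the pixel's ray), 0 where there is no reading.
- camera_info(name): a dict with "camera_matrix" (3x3 intrinsics, pixels), "R" (3x3) and "t" (3): a world point X has camera coordinates R X + t. Camera axes: x right, y down, z forward; pixel columns grow to the right and rows downward; lengths in m; the calibration is good to about 2 mm. A picture is of the moment at which its call begins. camera_info takes no time and is no camera call.
- finish_job(): hands the job in, once; it reports no verdict.
The state is a dict: "time": time; "joint_pos": joint angles; "dq": joint speeds; "effort": joint torques, N m; "position": TCP position; "ee_rot": TCP orientation; "ft_force": force on the tool from outside, world axes, zero at the start; "wrist_torque": the same for the moment, N m; "finger_gap": finger opening in m.
Only numpy, scipy, OpenCV 4.12 (cv2) and the standard library are available. Lean on these libraries where they do the work, as an engineer would, in place of code of your own. Each camera call takes 0.05 s, during which the arm holds its last target.

TASK

The rest stand is still locked narrow by a seized cross pin: work the pin loose by twisting its T-handle back and forth while pulling gently upwards, without pulling the stand up off its foot, and put the pin in the aluminium tray. Then draw the sliding rest out until its lock button pops up, and lay every shaft on the table across both rests, each in a slot of its own with about the same overhang at either end. Leave the other things on the bench where they are.

Things in the scene. Friction and masses are not known exactly. Their poses are not given: they have to be found in the camera images.
- stand: foot plate of the rest stand, 150 x 325 x 8 mm, fixed to the bench. Origin on the bench surface under the middle of the fixed rest. Its y axis is the way the sliding rest draws out, z up; all points of the stand share these axes. Along y: pin at -70 mm, fixed rest at 0, sliding rest at +90 mm (in) or +170 mm (locked out), pull plate at +140 or +220 mm.
- frame (a joint): lift of the stand's frame off its foot, m: 0 seated. Dowels stop the frame from sliding or turning on the foot, but only its own 3.3 kg hold it down: an upward pull on the stuck pin above about 33 N lifts it. It must never rise by more than 8 mm.
- boss (a point): centre of the top face of the rusty boss (50 x 43 mm), 72 mm above the bench, in which the pin is seized by dry friction: about 50 N against a straight pull, 0.35 N m against turning. While it is being turned the pin gives way upwards under a small pull, about 2 mm per radian turned (faster drags harder); when turning stops it sticks again. After 18 mm it is free.
- pin: rust-brown T-handled pin, 84 mm long, 0.15 kg, upright in the boss at the start, its flange on the boss. Origin on its axis at the underside of the round flange (28 mm diameter, 4 mm thick); z runs along the axis to the handle. Below the flange: 18 mm of 14 mm diameter (the seized shoulder), then a 30 mm tip of 10 mm diameter that locks the sliding bar.
- pin_handle (a point): centre of the pin's handle, a bar 64 mm long (along the pin's x) and 14 x 14 mm in section, across the top of the pin, 29 mm above the pin's origin; between flange and bar is an 18 mm neck of 10 mm diameter.
- tray: open aluminium tray, 180 (x) x 150 (y) x 30 mm high, walls and floor 4 to 5 mm, fixed to the bench. Origin at the centre of its underside.
- slide (a joint): how far the sliding bar of the stand is drawn out, m: 0 at the start (locked by the pin), 0.080 where the lock button finds its hole, end stop at 0.082. About 4 N of friction.
- button (a joint): rise of the sprung brass lock button (12 mm diameter) in the sliding bar, m: about 0 while hidden in the tube, about 0.012 when it has popped up through its hole; it then stands 8 mm out of the tube and holds the bar at 0.080 +- 0.002.
- button_hole (a point): centre of the hole (16 mm square) in the top of the tube, 30 mm from the fixed rest and 48 mm above the bench, where the lock button comes up.
- slide_grip (a point): middle of the top edge of the upright steel pull plate at the free end of the sliding bar, 85 mm above the bench. The plate is 40 mm wide (stand's x), 12 mm thick (stand's y) and free to grip down to 45 mm above the bench; 36 mm lie between it and the sliding rest. It moves with the bar.
- fixed_rest (a point): middle of the fixed rest, at the height of its slot floors, 66 mm above the bench. A rest is a comb 225 mm long (stand's x) and 16 mm thick (stand's y), with four upright slots at x = -82.5, -27.5, +27.5 and +82.5 mm, each 32 mm wide and 16 mm deep with a flat floor.
- slide_rest (a point): middle of the sliding rest, at the height of its slot floors; the same comb as the fixed rest, its slots facing those of the fixed rest. It moves with the bar.
- rests (a point): point on the frame midway between the two rests as they stand with the bar locked out (85 mm from the fixed rest), at the height of the slot floors, 66 mm above the bench. A shaft that lies across both rests has its centre 11 mm above this point, at one of the slots' x.
- shaft0: steel shaft, 200 mm long, 0.4 kg (varies): a round middle of 22 mm diameter and 110 mm length with a square end, 22 x 22 x 45 mm, on either side. Origin at its centre, x along its length. It lies on the bench at the start. Three or all four of the shafts are there.
- shaft1: another such shaft, or absent.
- shaft2: another such shaft, or absent.
- shaft3: another such shaft, or absent.
- spray: grey can, 60 mm diameter, 170 mm tall: a bystander, to be left alone. Origin at the centre of its underside.
- jar: white jar, 72 mm diameter, 80 mm tall: a bystander, to be left alone. Origin at the centre of its underside.
- wrench: steel wrench lying flat, 190 mm long: a bystander, to be left alone. Origin at the centre of its underside.
- carton: cardboard carton, 100 x 140 x 80 mm: a bystander, to be left alone. Origin at the centre of its underside.

How it is judged:
By the outcome, as a careful person would: the job done as asked, in the order asked, and still so for the second after the job is handed in, with the robot touching nothing.
Of shaft0, shaft1, shaft2, shaft3 only 3 to 4 are there at a start; the rules pass over those that are not, and their reading is None.
At some moment in a run one of shaft0, shaft1, shaft2, shaft3 may be knocked a few centimetres aside while the robot is not near it.
Once in a run the grip may slacken for a moment while it holds something.
It also fails if it takes over 210 s, if anything falls off the work surface, if the arm or the gripper's body presses on something with over 40 N, if the wrist force passes 120 N, or if a joint passes its speed limit or range.

## Working session

There is one attempt and no reset: what is moved stays moved. The work goes in short steps, Python scripts to look and compute and a tool call to move; the robot and the scene stay as the last step left them, time stands still between calls to the robot, and variables do not carry over. Pictures are saved under pics/ and viewed, and the job is handed in when it is done.

Besides the shell and the picture viewer there is one more tool, called as name(argument=value, ...) on one line, values as JSON. apply_moves: Moves the arm, as the interface text tells. Its arguments: {"type":"object","properties":{"motion":{"type":"string"},"fingers":{"type":"number"}},"required":["motion"]}

```bash
mkdir -p pics
cat > h.py <<'E'
from station import *
import numpy as np, cv2
def snap(n,tag):
    p,d=snapshot(n); cv2.imwrite(f'pics/{tag}.png',p); np.savez(f'pics/{tag}.npz',p=p,d=d); return p,d
def world(n,u,v,z):
    c=camera_info(n);K=np.array(c['camera_matrix']);R=np.array(c['R']);t=np.array(c['t'])
    return R.T@(np.linalg.inv(K)@np.array([u,v,1.])*z-t)
def onz(n,u,v,h):
    c=camera_info(n);K=np.array(c['camera_matrix']);R=np.array(c['R']);t=np.array(c['t'])
    o=-R.T@t; r=R.T@np.linalg.inv(K)@np.array([u,v,1.]); return o+r*(h-o[2])/r[2]
def cloud(n,d):
    c=camera_info(n);K=np.array(c['camera_matrix']);R=np.array(c['R']);t=np.array(c['t'])
    v,u=np.mgrid[:d.shape[0],:d.shape[1]]
    P=np.stack([(u-K[0,2])/K[0,0]*d,(v-K[1,2])/K[1,1]*d,d],-1)
    W=(P-t)@R; W[d<=0]=np.nan; return W
def crop(p,x0,y0,x1,y1,s,tag):
    cv2.imwrite(f'pics/{tag}.png',cv2.resize(p[y0:y1,x0:x1],None,fx=s,fy=s,interpolation=cv2.INTER_CUBIC))
E
python3 - <<'E'
from h import *
for n in('scene','top'):
    p,d=snap(n,n+'0'); print(n,camera_info(n)); print((d>0).mean())
s=read_state(); print(s)
E
```

```text
scene {'camera_matrix': array([[388.53083463,   0.        , 254.60369566],
       [  0.        , 388.53083463, 192.67696396],
       [  0.        ,   0.        ,   1.        ]]), 'R': array([[ 0.55832212,  0.82949952, -0.01438585],
       [ 0.57363832, -0.39851726, -0.71562775],
       [-0.59934589,  0.39129853, -0.69833371]]), 't': array([-0.33424605, -0.28658002,  1.6656763 ])}
0.9937795003255209
top {'camera_matrix': array([[489.61127549,   0.        , 255.49380158],
       [  0.        , 489.61127549, 185.12737098],
       [  0.        ,   0.        ,   1.        ]]), 'R': array([[-0.00532485, -0.99997854, -0.00381729],
       [-0.99396918,  0.00571089, -0.10951102],
       [ 0.10953047,  0.00321114, -0.99397825]]), 't': array([-0.01603312,  0.61744971,  1.30860232])}
0.9959513346354166
{'time': 0.1, 'joint_pos': array([-7.45169769e+01,  7.12902378e+00,  9.46295516e+01,  1.04145256e-03,
        7.83520427e+01, -4.73423436e+00]), 'dq': array([-0.04810629, -0.15156594, -0.2129609 , -0.02326591,  0.04279576,
       -0.07526521]), 'effort': array([-3.37842062e-05, -4.24932826e+01, -3.66653681e+01, -1.13148776e-04,
        3.96996576e-03,  1.81033535e-06]), 'position': array([ 0.22443311, -0.60940892,  0.23015027]), 'ee_rot': array([[ 3.45576918e-01, -4.98235628e-04,  9.38390295e-01],
       [-9.38388458e-01,  1.86533664e-03,  3.45577232e-01],
       [-1.92259269e-03, -9.99998136e-01,  1.77078724e-04]]), 'ft_force': array([-0.03706588, -0.39429583,  0.70501312]), 'wrist_torque': array([-0.00692468,  0.02759152,  0.01391908]), 'finger_gap': 0.08551408743193495}
```

View pics/scene0.png

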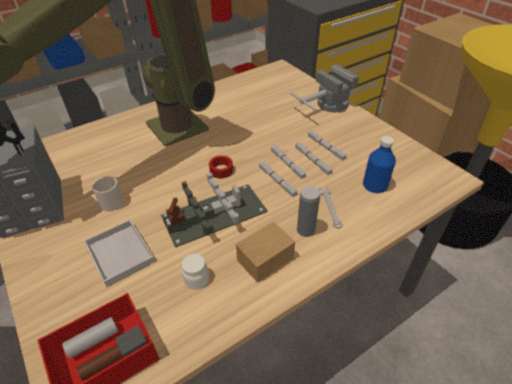

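View pics/top0.png

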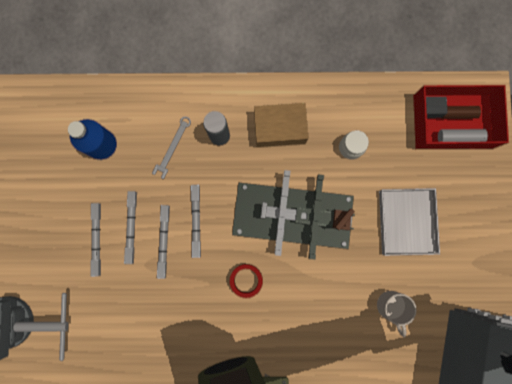

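Four shafts lie to the left (top view columns 95–195, rows 185–275). The stand is at (293,216), the pin near (340,218) and the tray at (409,222). Next I'll measure each from enlarged crops and the depth.

Run:
```python
from h import *
p=np.load('pics/top0.npz')['p'];d=np.load('pics/top0.npz')['d']
crop(p,225,165,365,265,5.5,'t0stand'); crop(p,75,170,215,290,5,'t0sh')
p=np.load('pics/scene0.npz')['p']
crop(p,150,155,280,250,6,'s0stand')
```

```text
(no output)
```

View pics/t0stand.png

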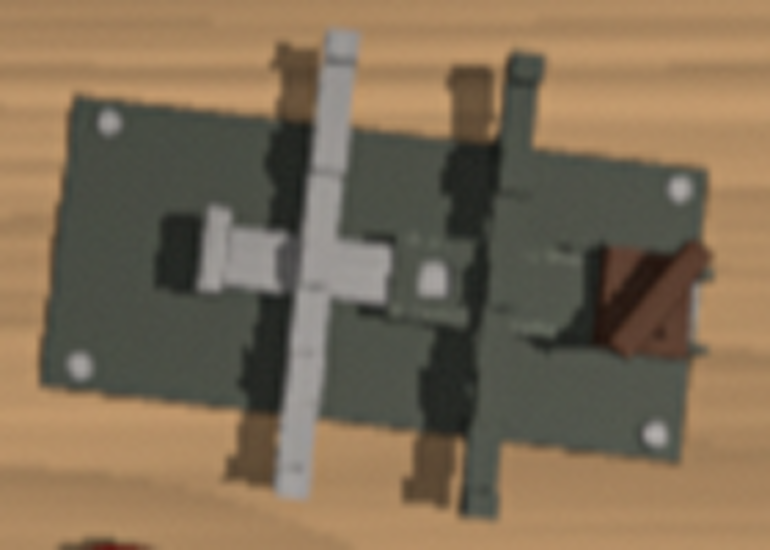

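View pics/t0sh.png

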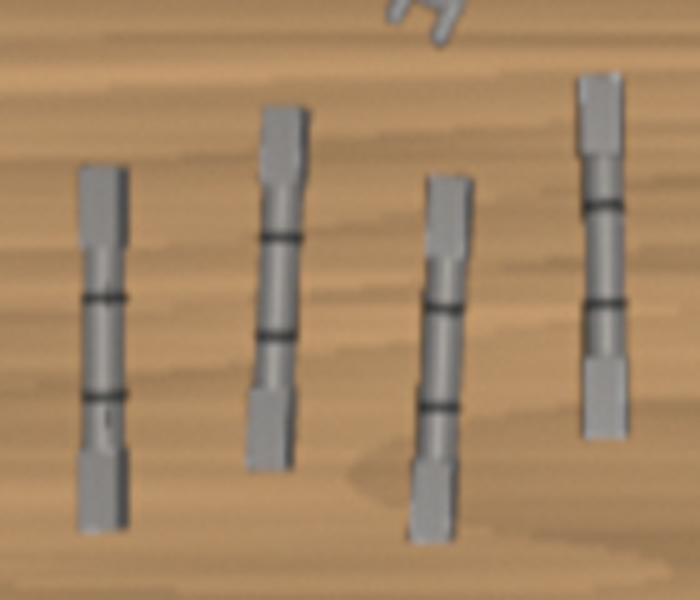

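View pics/s0stand.png

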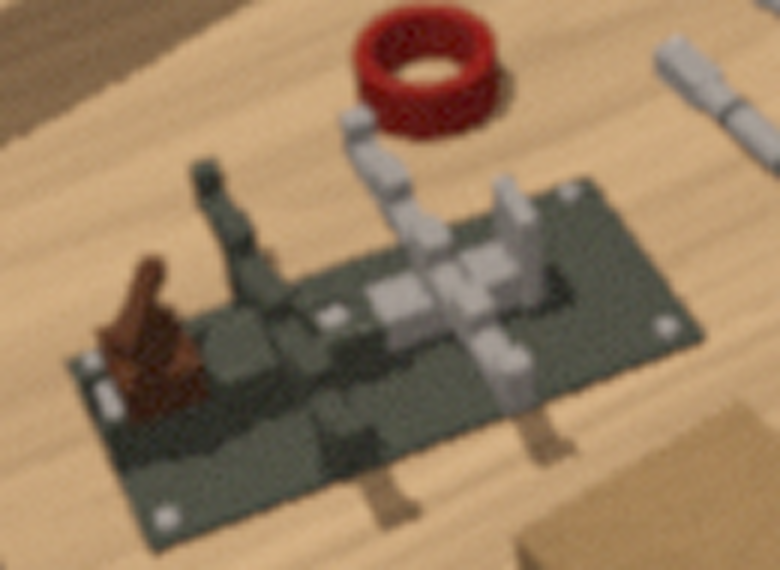

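```bash
cat >> h.py <<'E'
def tri(uv1,uv2,n1='top',n2='scene'):
    A=[]
    for n,(u,v) in((n1,uv1),(n2,uv2)):
        c=camera_info(n);P=np.array(c['camera_matrix'])@np.c_[c['R'],c['t']]
        A+= [u*P[2]-P[0],v*P[2]-P[1]]
    X=np.linalg.svd(np.array(A))[2][3]; return X[:3]/X[3]
E
python3 - <<'E'
from h import *
np.set_printoptions(precision=4,suppress=True)
T=lambda x,y:(225+x/5.5-.4,165+y/5.5-.4); S=lambda x,y:(150+x/6-.4,155+y/6-.4)
C=[onz('top',*T(*q),.008) for q in[(77,95),(706,170),(680,462),(40,385)]]
print('plate',np.array(C)); 
print('len',[np.linalg.norm(C[i]-C[(i+1)%4]) for i in range(4)])
for nm,a,b in[('fix far',(525,57),None),('fix near',(480,505),None),('sl far',(342,40),None),('sl near',(292,492),None)]:
    print(nm,onz('top',*T(*a),.082))
print('tri slide plate top mid',tri(T(215,250),S(518,200)),'button/hole', tri(T(433,280),S(332,316)))
D=np.load('pics/top0.npz')['d'];W=cloud('top',D)
Ds=np.load('pics/scene0.npz')['d'];Ws=cloud('scene',Ds)
for nm,x0,y0,x1,y1 in[('stand',225,165,365,265)]:
    w=W[y0:y1,x0:x1].reshape(-1,3); s=Ws.reshape(-1,3)
    for lo,hi in[(.095,.13),(.068,.076),(.076,.09)]:
        m=(w[:,2]>lo)&(w[:,2]<hi); print(lo,m.sum(),w[m].mean(0))
    m=(w[:,2]>.098); print(w[m])
    c=w[m].mean(0)
    m=(s[:,2]>.096)&(abs(s[:,0]-c[0])<.05)&(abs(s[:,1]-c[1])<.05); print('scene',s[m].mean(0)); print(s[m])
E
```

```text
plate [[ 0.6296  0.0278  0.008 ]
 [ 0.5895 -0.2908  0.008 ]
 [ 0.4429 -0.2738  0.008 ]
 [ 0.483   0.0467  0.008 ]]
len [np.float64(0.32116412285996315), np.float64(0.147629050025498), np.float64(0.32299074224259583), np.float64(0.147869901828995)]
fix far [ 0.6381 -0.1907  0.082 ]
fix near [ 0.4247 -0.1652  0.082 ]
sl far [ 0.6469 -0.1027  0.082 ]
sl near [ 0.4313 -0.0764  0.082 ]
tri slide plate top mid [ 0.5467 -0.0396  0.0812] button/hole [ 0.5329 -0.1485  0.0434]
0.095 145 [ 0.5195 -0.2479  0.1064]
0.068 288 [ 0.5286 -0.195   0.0713]
0.076 532 [ 0.5339 -0.1255  0.0815]
[[ 0.5461 -0.263   0.1062]
 [ 0.5459 -0.2651  0.1086]
 [ 0.5436 -0.2606  0.1046]
 [ 0.5433 -0.2623  0.1095]
 [ 0.5435 -0.2655  0.106 ]
 [ 0.5435 -0.268   0.1062]
 [ 0.5413 -0.2589  0.0995]
 [ 0.5409 -0.2603  0.1061]
 [ 0.5408 -0.2624  0.1084]
 [ 0.5409 -0.2654  0.1064]
 [ 0.5409 -0.268   0.1058]
 [ 0.5411 -0.2712  0.1027]
 [ 0.5411 -0.2738  0.1026]
 [ 0.5386 -0.2559  0.1014]
 [ 0.5384 -0.2575  0.1065]
 [ 0.5383 -0.26    0.1071]
 [ 0.5383 -0.2625  0.1077]
 [ 0.538  -0.2643  0.1115]
 [ 0.5382 -0.2673  0.1092]
 [ 0.53
[... 5401 characters left out ...]
 0.5418 -0.2647  0.1089]
 [ 0.5417 -0.2617  0.107 ]
 [ 0.5442 -0.2595  0.1078]
 [ 0.5431 -0.2562  0.1048]
 [ 0.5437 -0.2718  0.1106]
 [ 0.5435 -0.2688  0.1085]
 [ 0.5442 -0.2661  0.1075]
 [ 0.5459 -0.2636  0.1075]
 [ 0.5485 -0.2614  0.1084]
 [ 0.5454 -0.2576  0.1033]
 [ 0.5437 -0.2725  0.1066]
 [ 0.5439 -0.2697  0.1051]
 [ 0.5479 -0.2678  0.1074]
 [ 0.5492 -0.2652  0.107 ]
 [ 0.5487 -0.2622  0.1047]
 [ 0.5463 -0.2585  0.1003]
 [ 0.5442 -0.2734  0.1032]
 [ 0.5437 -0.2703  0.1008]
 [ 0.5443 -0.2675  0.0996]
 [ 0.5479 -0.2656  0.1016]
 [ 0.5506 -0.2634  0.1028]
 [ 0.5438 -0.274   0.0988]
 [ 0.5456 -0.2716  0.0989]
 [ 0.5446 -0.2684  0.0961]
 [ 0.5495 -0.2667  0.0994]
 [ 0.55   -0.2639  0.0981]]
```

```bash
cat >> h.py <<'E'
def shafts(d,x0=60,y0=160,x1=225,y1=300):
    W=cloud('top',d); m=(W[...,2]>.011)&(W[...,2]<.035); m=m.astype(np.uint8)
    k=np.zeros_like(m); k[y0:y1,x0:x1]=m[y0:y1,x0:x1]
    n,l,st,c=cv2.connectedComponentsWithStats(k); out=[]
    for i in range(1,n):
        if st[i,4]<150: continue
        q=W[l==i][:,:2].astype(np.float32); (cx,cy),(w,h),a=cv2.minAreaRect(q*1000)
        mu=q.mean(0); u=np.linalg.svd(q-mu,full_matrices=False)[2][0]; u=u*np.sign(u[0])
        out.append((cx/1000,cy/1000,w,h,*mu,np.degrees(np.arctan2(u[1],u[0])),np.median(W[l==i][:,2])))
    return out
E
python3 - <<'E'
from h import *
np.set_printoptions(precision=4,suppress=True)
D=np.load('pics/top0.npz')['d'];W=cloud('top',D)
for s in shafts(D): print(np.array(s))
# shafts by pixel corners (crop x5 off 75,170)
T=lambda x,y:(75+x/5-.4,170+y/5-.4)
for nm,a,b in[('A',(103,165),(102,532)),('B',(287,105),(270,470)),('C',(450,175),(432,543)),('D',(600,72),(606,438))]:
    A=onz('top',*T(*a),.022);B=onz('top',*T(*b),.022); print(nm,(A+B)/2,np.linalg.norm(A-B),np.degrees(np.arctan2(A[1]-B[1],A[0]-B[0])))
# pin handle
for W_ in(W,cloud('scene',np.load('pics/scene0.npz')['d'])):
    q=W_[(W_[...,2]>.101)&(W_[...,2]<.115)&(abs(W_[...,0]-.52)<.05)&(abs(W_[...,1]+.25)<.05)]
    mu=q.mean(0);u=np.linalg.svd(q[:,:2]-mu[:2],full_matrices=False)[2][0]; print('handle',mu,np.degrees(np.arctan2(u[1],u[0])), np.median(q[:,2]),cv2.minAreaRect((q[:,:2]*1000).astype(np.float32)))
w=W[170:270,365:450].reshape(-1,3)
q=w[(w[:,2]>.022)]; print('tray',cv2.minAreaRect((q[:,:2]*1000).astype(np.float32)),np.median(q[:,2])); q=w[abs(w[:,2]-.005)<.004];print(q.mean(0))
E
```

```text
[  0.5213   0.1467 198.7051  21.8007   0.5211   0.1466   1.2366   0.02  ]
[  0.5047   0.3273  24.5758 200.5285   0.5043   0.3263  -1.3261   0.0197]
[  0.4723   0.4228 199.3394  23.9944   0.4707   0.4211   1.6157   0.0202]
[  0.4657   0.2363  23.7358 199.1891   0.4645   0.2354  -2.2363   0.0202]
A [0.4729 0.4203 0.022 ] 0.19975901759856204 1.5950236418181352
B [0.5056 0.3246 0.022 ] 0.1996232972982757 -1.3791881321592407
C [0.4662 0.2348 0.022 ] 0.19998272980725176 -1.9388573643490763
D [0.5224 0.1467 0.022 ] 0.20070631882311782 1.4089705405000483
handle [ 0.5195 -0.248   0.1069] 139.37919825308387 0.10693459987779347 ((519.94091796875, -248.95013427734375), (14.129570960998535, 64.5443344116211), 48.896060943603516)
handle [ 0.5255 -0.2495  0.1077] -39.76090002925316 0.10812790504350184 ((522.713134765625, -249.09524536132812), (15.95830249786377, 64.12491607666016), 50.300048828125)
tray ((515.817138671875, -440.66168212890625), (180.08827209472656, 151.93373107910156), 1.1987764835357666) 0.028306875225151913
[ 0.5195 -0.4408  0.0037]
```

apply_moves(motion="5 6 0 0.15;9 11 -1 0.3;13 16 -2 0.45;17 21 -3 0.6;21 26 -4 0.75;25 31 -5 0.9;28 34 -6 1.05;29.7 36.1 -7 1.2;29.7 36.1 -7 1.35;29.7 36.1 -7 1.5;29.7 36.1 -7 1.65;29.7 36.1 -7 1.8", fingers=0.6)

```text
time: 1.3
position: [0.5217, -0.2475, 0.1602]
ee_rot: [[0.831, -0.002, -0.557], [0.557, 0.001, 0.831], [-0.001, -1.0, 0.002]]
ft_force: [0.1, -1.0, 0.1]
finger_gap: 0.0513
```

apply_moves(motion="0 0 0 0.14;0 0 0 0.284;0 0 0 0.284;0 0 0 0.284")

```text
time: 1.7
position: [0.5213, -0.2488, 0.1609]
ee_rot: [[0.65, -0.001, -0.76], [0.76, 0.0, 0.65], [-0.0, -1.0, 0.001]]
ft_force: [-0.5, -0.1, 0.8]
finger_gap: 0.0513
```

Run:
```python
from h import *
np.set_printoptions(precision=4,suppress=True)
s=read_state();print(s)
p,d=snap('scene','s1');crop(p,120,110,270,250,5,'s1c')
```

```text
{'time': 1.7, 'joint_pos': array([-30.8411,   1.1677, 107.7717,  -0.0018,  71.1029, -80.2876]), 'dq': array([ 0.0449, -0.1423, -0.094 ,  0.0852,  0.0412, -0.3909]), 'effort': array([  0.0388, -35.9254, -34.9726,   0.0011,   0.0026,  -0.0336]), 'position': array([ 0.5213, -0.2488,  0.1609]), 'ee_rot': array([[ 0.6501, -0.0006, -0.7598],
       [ 0.7598,  0.0004,  0.6501],
       [-0.0002, -1.    ,  0.0007]]), 'ft_force': array([-0.5367, -0.1028,  0.7867]), 'wrist_torque': array([-0.0574,  0.0537, -0.0218]), 'finger_gap': 0.05128863064804731}
```

View pics/s1c.png

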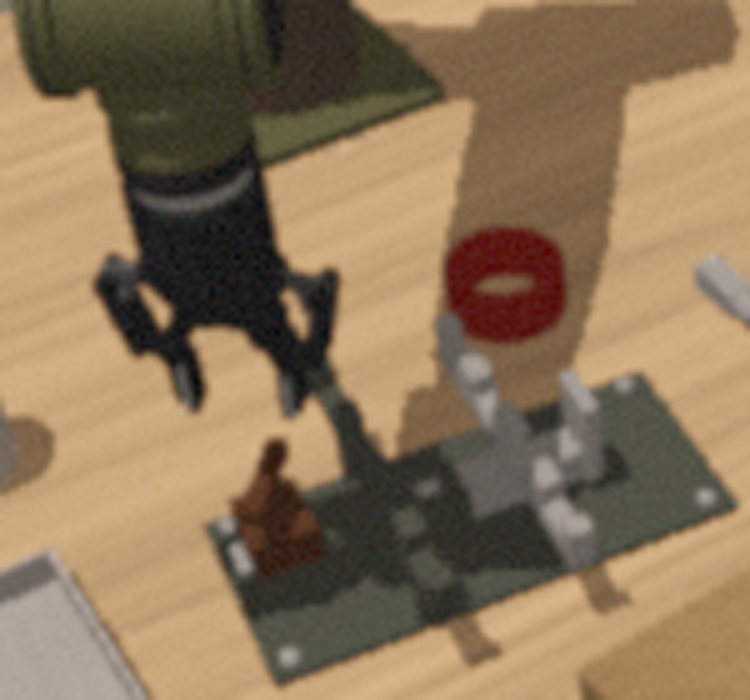

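The open jaws sit above the pin's T-handle, across the bar. I'll descend and grip.

apply_moves(motion="0 0 -2.5 0;0 0 -5 0;0 0 -6.5 0;0 0 -7.8 0;0 0 -7.8 0;0 0 -7.8 0")

```text
time: 2.35
position: [0.5219, -0.2492, 0.0837]
ee_rot: [[0.648, 0.0, -0.762], [0.762, -0.0, 0.648], [0.0, -1.0, -0.0]]
ft_force: [0.8, 0.1, 0.9]
finger_gap: 0.0512
```

apply_moves(motion="0 0 0 0;0 0 0 0;0 0 0 0;0 0 0 0;0 0 0 0;0 0 0 0;0 0 0 0;0 0 0 0", fingers=0)

```text
time: 3.15
position: [0.5224, -0.2493, 0.0846]
ee_rot: [[0.648, 0.002, -0.762], [0.762, -0.001, 0.648], [0.001, -1.0, -0.002]]
ft_force: [0.1, 0.1, 5.4]
finger_gap: 0.0128
```

apply_moves(motion="0 0 0.1 0.08;0 0 0.15 0.16;0 0 0.2 0.24;0 0 0.24 0.32;0 0 0.26 0.4;0 0 0.28 0.48")

```text
time: 3.75
position: [0.5221, -0.2479, 0.0849]
ee_rot: [[0.221, 0.002, -0.975], [0.975, 0.002, 0.221], [0.003, -1.0, -0.001]]
ft_force: [5.0, 1.5, -6.1]
finger_gap: 0.0129
```

Run:
```python
from h import *
np.set_printoptions(precision=4,suppress=True)
s=read_state();print(s)
```

```text
{'time': 3.75, 'joint_pos': array([ -30.7984,    5.8742,  110.7729,    0.1836,   63.3227, -108.0953]), 'dq': array([ -0.1543,   0.0604,  -0.0583,  -0.1544,  -0.0387, -45.3281]), 'effort': array([ -1.9061, -39.9952, -33.2739,  -1.1996,   1.0896,   0.3686]), 'position': array([ 0.5221, -0.2479,  0.0849]), 'ee_rot': array([[ 0.2213,  0.0019, -0.9752],
       [ 0.9752,  0.0022,  0.2213],
       [ 0.0026, -1.    , -0.0014]]), 'ft_force': array([ 4.9782,  1.4911, -6.074 ]), 'wrist_torque': array([ 0.3632, -1.0066, -0.3238]), 'finger_gap': 0.0129134204871495}
```

apply_moves(motion="0 0 0.04 0.08;0 0 0.08 0.16;0 0 0.12 0.24;0 0 0.14 0.32;0 0 0.17 0.4;0 0 0.19 0.48;0 0 0.21 0.56")

```text
time: 4.45
position: [0.5217, -0.2468, 0.0855]
ee_rot: [[-0.33, 0.001, -0.944], [0.944, 0.005, -0.33], [0.004, -1.0, -0.003]]
ft_force: [6.9, 3.4, -9.8]
finger_gap: 0.0123
```

apply_moves(motion="0.05 0.25 0.05 -0.04;0.06 0.25 0.09 -0.14;0.06 0.22 0.11 -0.24;0.07 0.19 0.13 -0.34;0.07 0.17 0.15 -0.44;0.06 0.14 0.17 -0.54;0.05 0.11 0.19 -0.64;0.04 0.07 0.21 -0.74;0.03 0.04 0.23 -0.84;0.02 0.02 0.25 -0.94;0 0 0.27 -1.04")

```text
time: 5.55
position: [0.5211, -0.249, 0.0873]
ee_rot: [[0.65, -0.0, -0.76], [0.76, -0.001, 0.65], [-0.0, -1.0, -0.0]]
ft_force: [7.2, -3.8, -15.6]
finger_gap: 0.0124
```

apply_moves(motion="-0.02 -0.02 0.02 -0.1;-0.05 -0.04 0.04 -0.2;-0.07 -0.06 0.06 -0.3;-0.1 -0.08 0.08 -0.4;-0.13 -0.09 0.1 -0.5;-0.15 -0.1 0.12 -0.6;-0.18 -0.1 0.14 -0.7;-0.2 -0.11 0.16 -0.8;-0.23 -0.11 0.18 -0.9;-0.25 -0.11 0.2 -1.0")

```text
time: 6.55
position: [0.5187, -0.2498, 0.0893]
ee_rot: [[0.991, 0.0, 0.137], [-0.137, -0.0, 0.991], [0.0, -1.0, -0.0]]
ft_force: [7.0, -2.1, -14.6]
finger_gap: 0.0127
```

apply_moves(motion="0.02 0 0.02 0.1;0.05 0 0.04 0.2;0.07 0.01 0.06 0.3;0.1 0.02 0.08 0.4;0.13 0.02 0.1 0.5;0.15 0.03 0.12 0.6;0.18 0.05 0.14 0.7;0.2 0.07 0.16 0.8;0.23 0.09 0.18 0.9;0.25 0.11 0.2 1.0;0.27 0.13 0.22 1.1;0.29 0.16 0.24 1.2")

```text
time: 7.75
position: [0.5216, -0.2471, 0.0916]
ee_rot: [[0.481, -0.0, -0.877], [0.877, 0.003, 0.481], [0.002, -1.0, 0.001]]
ft_force: [6.3, 1.0, -14.3]
finger_gap: 0.0127
```

apply_moves(motion="0.02 0.03 0.02 0.1;0.03 0.06 0.04 0.2;0.03 0.09 0.06 0.3;0.03 0.12 0.08 0.4;0.03 0.14 0.1 0.5;0.03 0.17 0.12 0.6;0.03 0.2 0.14 0.7;0.03 0.22 0.16 0.8")

```text
time: 8.55
position: [0.5217, -0.2453, 0.0932]
ee_rot: [[-0.294, -0.0, -0.956], [0.956, 0.002, -0.294], [0.002, -1.0, -0.0]]
ft_force: [6.5, -2.5, -14.1]
finger_gap: 0.0127
```

apply_moves(motion="0 -0.03 0.02 -0.1;0 -0.06 0.04 -0.2;0 -0.08 0.06 -0.3;0 -0.11 0.08 -0.4;0 -0.14 0.1 -0.5;-0.01 -0.17 0.12 -0.6;-0.02 -0.2 0.14 -0.7;-0.03 -0.23 0.16 -0.8;-0.05 -0.25 0.18 -0.9;-0.07 -0.27 0.2 -1.0;-0.09 -0.29 0.22 -1.1;-0.11 -0.31 0.24 -1.2")

```text
time: 9.75
position: [0.5206, -0.2492, 0.0954]
ee_rot: [[0.789, -0.0, -0.615], [0.615, -0.0, 0.789], [-0.0, -1.0, 0.0]]
ft_force: [6.9, -2.8, -15.5]
finger_gap: 0.0126
```

apply_moves(motion="-0.02 -0.02 0.02 -0.1;-0.04 -0.03 0.04 -0.2;-0.07 -0.04 0.06 -0.3;-0.1 -0.05 0.08 -0.4;-0.13 -0.06 0.1 -0.5;-0.16 -0.07 0.12 -0.6;-0.19 -0.07 0.14 -0.7;-0.21 -0.07 0.16 -0.8")

```text
time: 10.55
position: [0.5187, -0.2493, 0.0973]
ee_rot: [[0.99, 0.0, 0.138], [-0.138, 0.001, 0.99], [-0.0, -1.0, 0.001]]
ft_force: [6.2, -1.8, -14.7]
finger_gap: 0.0128
```

apply_moves(motion="0.02 0 0.02 0.1;0.05 0 0.04 0.2;0.07 0.01 0.06 0.3;0.1 0.02 0.08 0.4;0.13 0.02 0.1 0.5;0.15 0.03 0.12 0.6;0.18 0.05 0.14 0.7;0.2 0.07 0.16 0.8;0.23 0.09 0.18 0.9;0.25 0.11 0.2 1.0;0.27 0.13 0.22 1.1;0.29 0.16 0.24 1.2")

```text
time: 11.75
position: [0.5219, -0.248, 0.1022]
ee_rot: [[0.48, 0.0, -0.877], [0.877, 0.001, 0.48], [0.001, -1.0, 0.0]]
ft_force: [2.6, 0.5, -2.7]
finger_gap: 0.0129
```

apply_moves(motion="0 0 0.05 0;0 0 0.1 -0.05;0 0 0.2 -0.1;0 0 0.35 -0.15;0 0 0.5 -0.2")

```text
time: 12.25
position: [0.5216, -0.2484, 0.1077]
ee_rot: [[0.651, -0.001, -0.759], [0.759, 0.0, 0.651], [-0.0, -1.0, 0.001]]
ft_force: [1.7, -0.4, -1.9]
finger_gap: 0.0126
```

Run:
```python
from h import *
p,d=snap('scene','s2');crop(p,120,130,270,250,5,'s2c')
```

```text
(no output)
```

View pics/s2c.png

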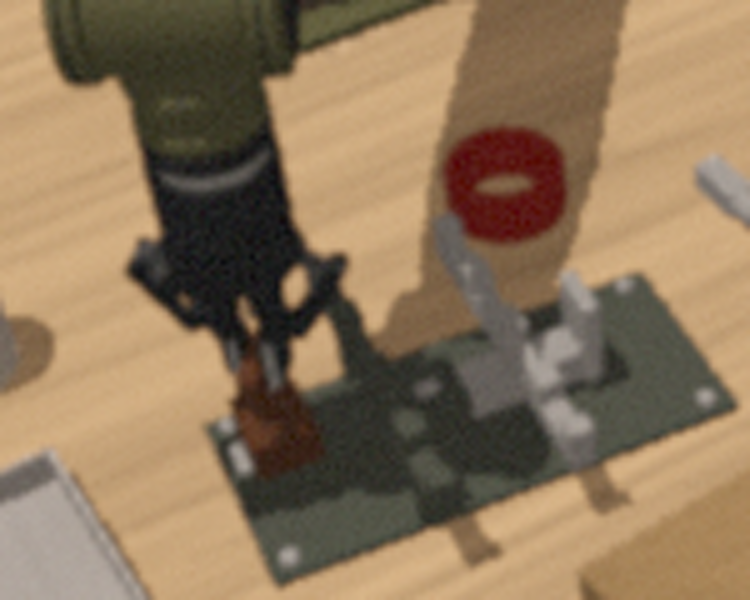

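apply_moves(motion="0 0 0.6 0;0 0 1.4 0;0 0 2.4 0;0 0 3.4 0;0 0 4.5 0;0 -2 4.5 0;0 -5 4.5 0;-0.3 -8.5 4.5 0;-0.3 -12 4.5 0;-0.6 -15.5 4.5 0;-0.6 -18 4.5 0;-0.6 -19.2 4.5 0")

```text
time: 13.5
position: [0.5151, -0.4435, 0.1532]
ee_rot: [[0.65, -0.0, -0.76], [0.76, -0.001, 0.65], [-0.001, -1.0, -0.0]]
ft_force: [0.1, 0.7, -2.8]
finger_gap: 0.0127
```

apply_moves(motion="0 0 -1.5 0;0 0 -3 0;0 0 -5 0;0 0 -6.5 0;0 0 -7.7 0;0 0 -8.1 0;0 0 -8.4 0;0 0 -8.4 0")

```text
time: 14.3
position: [0.5162, -0.4405, 0.0696]
ee_rot: [[0.648, 0.0, -0.762], [0.762, -0.0, 0.648], [-0.0, -1.0, -0.001]]
ft_force: [-0.9, 0.0, -1.6]
finger_gap: 0.013
```

Run:
```python
from h import *
p,d=snap('scene','s3');crop(p,60,150,210,290,5,'s3c')
```

```text
(no output)
```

View pics/s3c.png

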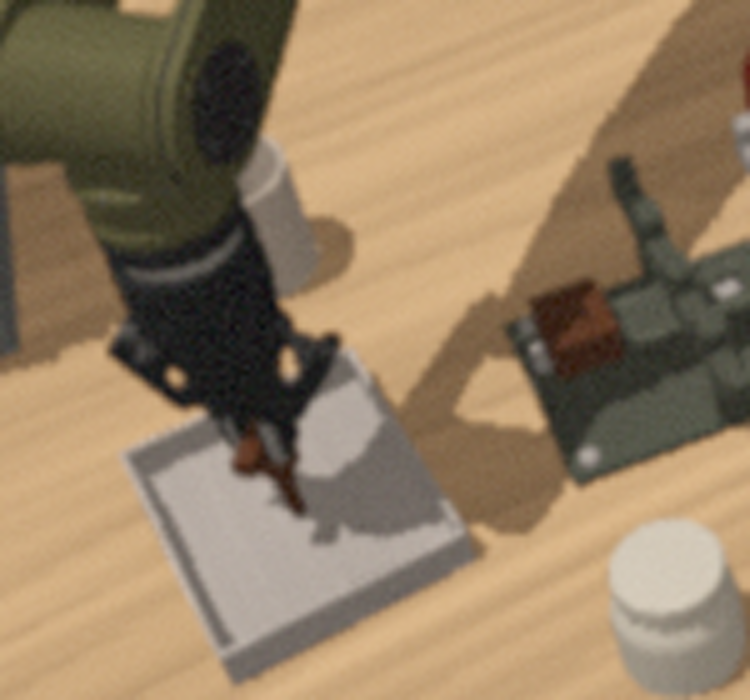

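The pin hangs over the tray floor, at about (270,480) in the crop. I'll lower it a little and release.

apply_moves(motion="0 0 -0.3 0;0 0 -0.6 0;0 0 -0.7 0")

```text
time: 14.65
position: [0.5169, -0.4414, 0.0647]
ee_rot: [[0.648, 0.002, -0.762], [0.762, -0.002, 0.648], [-0.0, -1.0, -0.003]]
ft_force: [-0.3, 1.5, 9.8]
finger_gap: 0.0127
```

apply_moves(motion="0 0 0 0;0 0 0 0;0 0 0 0;0 0 0 0;0 0 1 0;0 0 3 0;0 0 6 0;0 0 10 0;0 0 13 0", fingers=0.8)

```text
time: 15.55
position: [0.5164, -0.4409, 0.1958]
ee_rot: [[0.648, 0.002, -0.762], [0.762, -0.002, 0.648], [-0.0, -1.0, -0.003]]
ft_force: [0.6, 0.1, 0.5]
finger_gap: 0.0684
```

Run:
```python
from h import *
p,d=snap('scene','s4');crop(p,60,150,210,290,5,'s4c')
```

```text
(no output)
```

View pics/s4c.png

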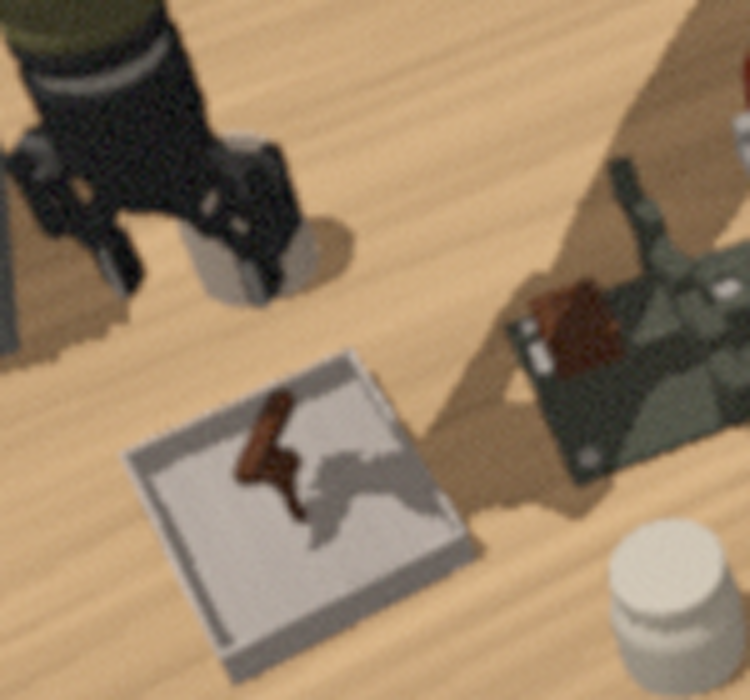

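apply_moves(motion="0.4 4 0 0.08;0.8 8 0 0.16;1.2 12 0 0.24;1.6 16 0 0.32;2 20 0 0.4;2.3 24 0 0.48;2.6 28 0 0.56;2.8 32 0 0.579;3 36 0 0.579;3.2 39 0 0.579;3.2 40.2 0 0.579;3.2 40.2 0 0.579", fingers=0.4)

```text
time: 16.8
position: [0.548, -0.0374, 0.1928]
ee_rot: [[0.123, 0.001, -0.992], [0.992, -0.0, 0.123], [-0.0, -1.0, -0.001]]
ft_force: [-0.6, -0.2, 0.2]
finger_gap: 0.034
```

apply_moves(motion="0 0 -2.5 0;0 0 -5 0;0 0 -7.5 0;0 0 -8.5 0;0 0 -8.5 0")

```text
time: 17.3
position: [0.5467, -0.0394, 0.1056]
ee_rot: [[0.127, -0.004, -0.992], [0.992, 0.0, 0.127], [-0.0, -1.0, 0.004]]
ft_force: [0.0, -0.3, 0.5]
finger_gap: 0.0341
```

Run:
```python
from h import *
p,d=snap('scene','s5');crop(p,150,120,300,250,5,'s5c')
p,d=snap('top','t5');crop(p,215,150,365,270,5,'t5c')
```

```text
(no output)
```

View pics/s5c.png

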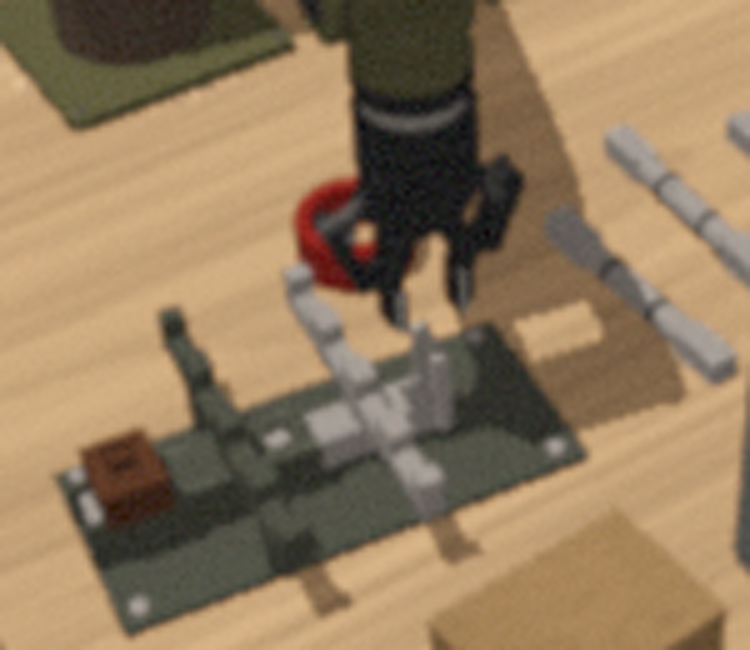

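View pics/t5.png

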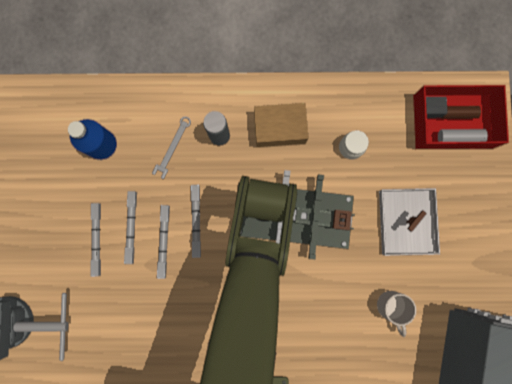

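Fingers straddle the pull plate at about (430,350) in the scene crop. The pin is in the tray at (417,222) in the top view. Now I'll descend and grip.

apply_moves(motion="0 0 -1.5 0;0 0 -3 0;0 0 -4 0;0 0 -4.8 0;0 0 -4.8 0")

```text
time: 17.9
position: [0.5466, -0.0382, 0.0573]
ee_rot: [[0.125, -0.003, -0.992], [0.992, 0.001, 0.125], [0.0, -1.0, 0.003]]
ft_force: [-1.1, -0.3, -0.1]
finger_gap: 0.0341
```

apply_moves(motion="0 0 0 0;0 0 0 0;0 0 0 0;0 0 0 0;0 0 0 0;0 0 0 0", fingers=0)

```text
time: 18.5
position: [0.5483, -0.0386, 0.0598]
ee_rot: [[0.125, 0.001, -0.992], [0.992, -0.0, 0.125], [-0.0, -1.0, -0.001]]
ft_force: [-0.7, -1.2, 0.9]
finger_gap: 0.0109
```

Gripped (10.9 mm opening on the 12 mm plate). Now drawing it out along stand y (0.125, 0.992).

apply_moves(motion="0.06 0.5 0 0;0.16 1.3 0 0;0.26 2.1 0 0;0.36 2.9 0 0;0.46 3.7 0 0;0.56 4.5 0 0;0.66 5.3 0 0;0.74 6 0 0;0.82 6.6 0 0;0.88 7.1 0 0;0.93 7.5 0 0;0.96 7.7 0 0")

```text
time: 19.7
position: [0.5577, 0.0375, 0.0598]
ee_rot: [[0.125, 0.0, -0.992], [0.992, -0.003, 0.125], [-0.003, -1.0, -0.0]]
ft_force: [-1.6, -7.1, 2.2]
finger_gap: 0.0108
```

apply_moves(motion="0.01 0.1 0 0;0.02 0.2 0 0;0.04 0.3 0 0;0.05 0.4 0 0;0.05 0.4 0 0;0.05 0.4 0 0")

```text
time: 20.3
position: [0.5583, 0.0422, 0.0598]
ee_rot: [[0.125, 0.0, -0.992], [0.992, -0.001, 0.125], [-0.001, -1.0, -0.001]]
ft_force: [-2.0, -5.5, 3.4]
finger_gap: 0.0109
```

Run:
```python
from h import *
p,d=snap('scene','s6');crop(p,150,140,300,250,5,'s6c')
p,d=snap('top','t6')
```

```text
(no output)
```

View pics/s6c.png

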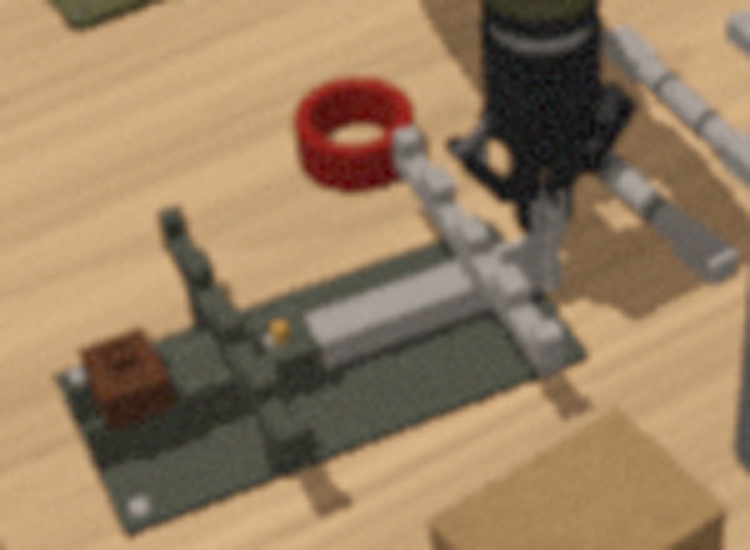

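The brass button is up at (280,328) in the crop. I'll do a light push-back check, then release.

apply_moves(motion="-0.02 -0.2 0 0;-0.05 -0.4 0 0;-0.06 -0.5 0 0;-0.06 -0.5 0 0;-0.06 -0.5 0 0")

```text
time: 20.9
position: [0.5578, 0.0382, 0.0597]
ee_rot: [[0.126, 0.001, -0.992], [0.992, 0.001, 0.126], [0.001, -1.0, -0.001]]
ft_force: [-0.2, 3.4, 5.4]
finger_gap: 0.0108
```

apply_moves(motion="0.03 0.3 0 0;0.03 0.3 0 0;0.03 0.3 0 0")

```text
time: 21.2
position: [0.558, 0.0399, 0.0598]
ee_rot: [[0.125, 0.0, -0.992], [0.992, -0.001, 0.125], [-0.001, -1.0, -0.001]]
ft_force: [-1.0, -1.6, 5.8]
finger_gap: 0.011
```

apply_moves(motion="0 0 0 0;0 0 0 0;0 0 0 0;0 0 2 0;0 0 5 0;0 0 9 0;0 0 12 0;0 0 12 0", fingers=0.4)

```text
time: 22.0
position: [0.5609, 0.0405, 0.1851]
ee_rot: [[0.125, 0.01, -0.992], [0.992, -0.0, 0.125], [0.001, -1.0, -0.01]]
ft_force: [0.3, -0.8, 0.3]
finger_gap: 0.0338
```

apply_moves(motion="-1 3 0 0.04;-2 6 0 0.08;-3 9 0 0.12;-3.6 10.7 0 0.148;-3.6 10.7 0 0.148", fingers=0.6)

```text
time: 22.5
position: [0.5203, 0.1491, 0.1778]
ee_rot: [[-0.025, -0.002, -1.0], [1.0, -0.0, -0.025], [-0.0, -1.0, 0.002]]
ft_force: [-0.8, -0.4, -0.6]
finger_gap: 0.0514
```

Run:
```python
from h import *
np.set_printoptions(precision=4,suppress=True)
p,d=snap('top','t7')
crop(p,215,160,365,270,5,'t7c')
for s in shafts(d,60,160,225,300): print(np.array(s))
p,d=snap('scene','s7');crop(p,240,110,370,220,6,'s7c')
```

```text
[  0.5047   0.3272  23.8426 200.3285   0.4888   0.3291   0.1758   0.0204]
[  0.4723   0.4225 199.4555  24.0918   0.4706   0.4211   1.6629   0.0203]
[ 0.4476  0.2369 22.0425 76.4211  0.4467  0.2359 -3.2622  0.0194]
```

View pics/t7.png

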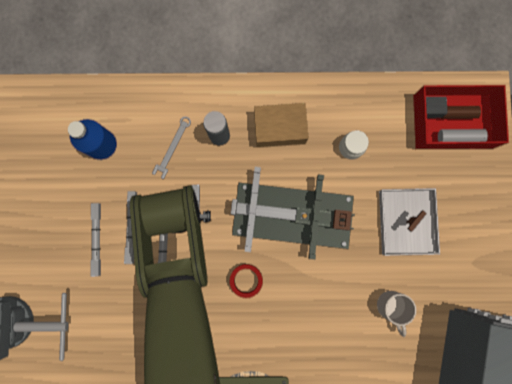

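View pics/t7c.png

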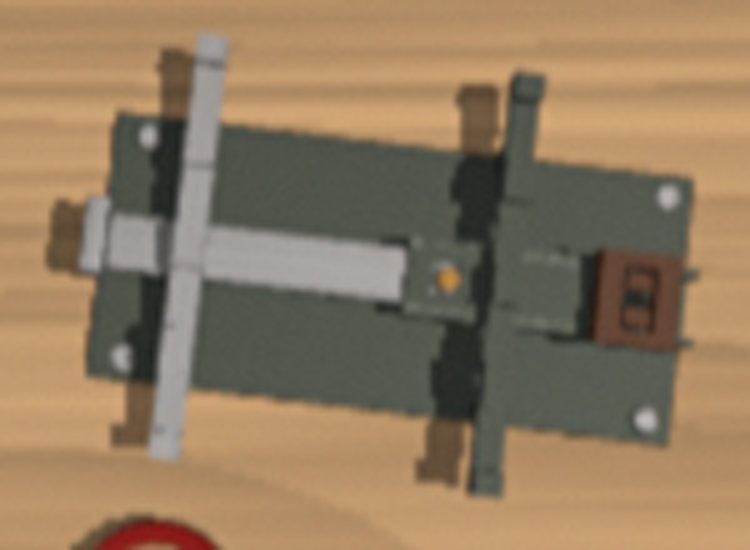

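View pics/s7c.png

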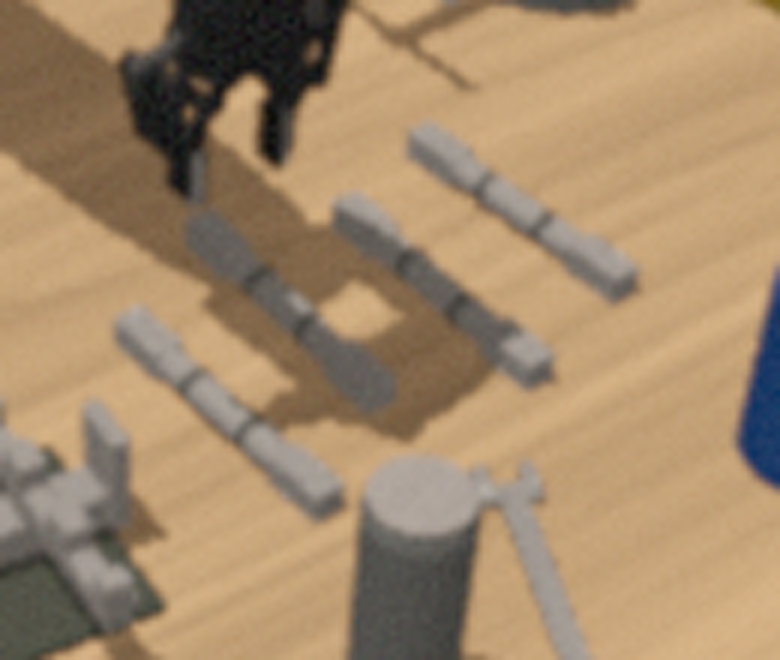

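```bash
cat >> h.py <<'E'
def shafts_s(d,ylo=.08,yhi=.5,xlo=.33,xhi=.66):
    W=cloud('scene',d); m=((W[...,2]>.010)&(W[...,2]<.035)&(W[...,0]>xlo)&(W[...,0]<xhi)&(W[...,1]>ylo)&(W[...,1]<yhi)).astype(np.uint8)
    n,l,st,c=cv2.connectedComponentsWithStats(m); out=[]
    for i in range(1,n):
        if st[i,4]<80: continue
        q=W[l==i]; q=q[q[:,2]>.015][:,:2].astype(np.float32); (cx,cy),(w,h),a=cv2.minAreaRect(q*1000)
        mu=q.mean(0);u=np.linalg.svd(q-mu,full_matrices=False)[2][0]; u=u*np.sign(u[0])
        out.append((cx/1000,cy/1000,w,h,np.degrees(np.arctan2(u[1],u[0]))))
    return out
E
python3 - <<'E'
from h import *
np.set_printoptions(precision=4,suppress=True)
for t in('s0','s7'):
    f='scene0' if t=='s0' else t
    for s in shafts_s(np.load(f'pics/{f}.npz')['d']): print(t,np.array(s))
T=lambda x,y:(215+x/5-.4,160+y/5-.4)
q={k:onz('top',*T(*v),.082) for k,v in dict(sf=(212,40),sn=(165,454),ff=(528,76),fn=(487,494)).items()}
print(q); s=(q['sf']+q['sn'])/2;f=(q['ff']+q['fn'])/2; print('s',s,'f',f,'mid',(s+f)/2,np.linalg.norm(s-f)); 
for a,b in(('sf','sn'),('ff','fn')): v=q[a]-q[b]; print(np.linalg.norm(v),np.degrees(np.arctan2(v[1],v[0])))
v=s-f;print(np.degrees(np.arctan2(v[1],v[0]))-90)
W=cloud('top',np.load('pics/t7.npz')['d']);Ws=cloud('scene',np.load('pics/s7.npz')['d'])
for w in(W,Ws):
  for nm,c in(('s',s),('f',f)):
    a=w[(w[...,2]>.075)&(w[...,2]<.092)]; R=a[:,:2]-c[:2]; th=np.radians(-7); ux=np.array([np.cos(th),np.sin(th)]);uy=np.array([-ux[1],ux[0]])
    X=R@ux;Y=R@uy; m=(abs(Y)<.014)&(abs(X)<.125); h=np.histogram(X[m],bins=np.arange(-.125,.126,.005))[0]; 
    r=cv2.minAreaRect((a[m][:,:2]*1000).astype(np.float32)); print(nm,r,h, X[m].min(),X[m].max(),Y[m].mean(),np.median(a[m][:,2]))
E
```

```text
s0 [  0.475    0.422  202.8893  29.5293   1.6735]
s0 [  0.5078   0.327   26.3093 203.2415  -1.6368]
s0 [  0.4691   0.2354  25.139  201.9161  -2.2748]
s0 [  0.5244   0.1461 200.3016  26.1505   1.5906]
s7 [  0.4727   0.4223 207.7671  26.5198   1.4925]
s7 [  0.5075   0.3272  26.7194 203.4998  -1.1948]
s7 [  0.469    0.2352  27.6241 202.4056  -2.059 ]
s7 [  0.5251   0.1463 201.3889  25.3864   1.3171]
{'sf': array([ 0.6588, -0.0239,  0.082 ]), 'sn': array([0.4411, 0.0019, 0.082 ]), 'ff': array([ 0.6386, -0.1911,  0.082 ]), 'fn': array([ 0.4196, -0.1654,  0.082 ])}
s [ 0.55  -0.011  0.082] f [ 0.5291 -0.1783  0.082 ] mid [ 0.5395 -0.0946  0.082 ] 0.16857011218019843
0.21922125401948067 -6.737584173512294
0.22045483618172823 -6.678204913959035
-7.110518625367661
s ((549.254150390625, -10.86532974243164), (15.977089881896973, 224.5198211669922), 83.06581115722656) [ 0  0  7 12 12  1  0  0  0  0  0  3 12 12 14 11  1  0  0  0  0  0  6 14
 12 11 12  1  0  0  0  0  0  6 11 11 11 10  3  0  0  0  0  0  6 11 12  4
  0  0] -0.11296956586396821 0.11154129715530628 4.966718625793015e-05 0.081148111093
[... 331 characters left out ...]
68891013627974
s ((552.7113037109375, -11.11775016784668), (17.50861930847168, 226.73715209960938), 83.26670837402344) [ 0  0  1  7  5  8  0  0  0  0  0  0  5  7  6  4  9  5  0  0  0  0  2  5
  6  3 10  9  0  0  0  0  0  0  8  8  6  8  8  1  0  0  0  0  3  6  6 13
  1  0] -0.11065468998105141 0.11609062769626745 -0.0004945164488484261 0.08171496926620808
f ((533.0465087890625, -179.52584838867188), (16.260984420776367, 224.38340759277344), 82.95742797851562) [ 0  0  0  6  8  9  1  0  0  0  0  0  7  4  8  6  8  1  0  0  0  0  0  5
  9  5  6 12  2  0  0  0  0  1  8  6  6  9 11  2  0  0  0  0  1  7  9  9
  3  0] -0.10811426783208601 0.11626330573749394 -0.0012235139959385387 0.08183235929982276
```

apply_moves(motion="0 0 -4 0;0 0 -8 0;0.1 0 -12 0;0.1 0 -15 0;0.1 0 -16.5 0;0.1 0 -17.4 0;0.1 0 -17.4 0;0.1 0 -17.4 0")

```text
time: 23.4
position: [0.5241, 0.1476, 0.0068]
ee_rot: [[-0.022, 0.003, -1.0], [1.0, 0.0, -0.022], [0.0, -1.0, -0.003]]
ft_force: [0.5, -0.7, 0.5]
finger_gap: 0.0511
```

apply_moves(motion="0 0 0 0;0 0 0 0;0 0 0 0;0 0 0 0;0 0 0 0;0 0 0 0;0 0 0 0", fingers=0)

```text
time: 24.1
position: [0.5241, 0.1479, 0.0072]
ee_rot: [[-0.022, 0.003, -1.0], [1.0, 0.001, -0.022], [0.001, -1.0, -0.003]]
ft_force: [-1.6, -0.3, 7.0]
finger_gap: 0.0194
```

apply_moves(motion="0 0 0 0;0 0 0 0;0 0 0 0;0 0 -0.3 0;0 0 -0.3 0", fingers=0.45)

```text
time: 24.6
position: [0.5222, 0.1474, 0.0016]
ee_rot: [[-0.022, -0.001, -1.0], [1.0, -0.0, -0.022], [-0.0, -1.0, 0.001]]
ft_force: [0.5, -0.4, -0.8]
finger_gap: 0.0385
```

apply_moves(motion="0 0 0 0;0 0 0 0;0 0 0 0;0 0 0 0;0 0 0 0;0 0 0 0;0 0 0 0", fingers=0)

```text
time: 25.3
position: [0.5227, 0.1476, 0.0023]
ee_rot: [[-0.022, -0.0, -1.0], [1.0, 0.0, -0.022], [0.0, -1.0, 0.0]]
ft_force: [-1.1, -0.1, 0.3]
finger_gap: 0.0196
```

apply_moves(motion="0 0 1 0;0 0 3 0;0 0 6 0;0 0 9 0;0 0 12 0;0 0 15 0;0 0 18 0;0 0 18 0")

```text
time: 26.1
position: [0.5255, 0.148, 0.1878]
ee_rot: [[-0.022, 0.01, -1.0], [1.0, 0.002, -0.022], [0.001, -1.0, -0.01]]
ft_force: [1.0, -0.2, -3.3]
finger_gap: 0.0197
```

apply_moves(motion="-0.5 -2 0 -0.14;-1 -4 0 -0.28;-1.6 -6 0 -0.42;-2.2 -8 0 -0.56;-2.8 -10 0 -0.7;-3.4 -12 0 -0.84;-4 -14 0 -0.98;-4.6 -16 0 -1.12;-5.2 -18 0 -1.26;-5.8 -20 0 -1.4;-6.2 -22 0 -1.54;-6.5 -23.2 0 -1.68")

```text
time: 27.3
position: [0.4562, -0.0853, 0.1799]
ee_rot: [[0.996, -0.003, 0.094], [-0.094, 0.001, 0.996], [-0.003, -1.0, 0.0]]
ft_force: [0.4, 0.5, -4.1]
finger_gap: 0.0195
```

apply_moves(motion="0 0 -1 -0.036;0 0 -3 -0.036;0 0 -5 -0.036;0 0 -7 -0.036;0 0 -7.5 -0.036;0 0 -7.5 -0.036")

```text
time: 27.9
position: [0.4561, -0.084, 0.105]
ee_rot: [[0.992, -0.004, 0.123], [-0.123, 0.001, 0.992], [-0.004, -1.0, 0.001]]
ft_force: [0.5, 0.2, -2.5]
finger_gap: 0.0195
```

Run:
```python
from h import *
s=read_state();print(s['position'],s['finger_gap'])
p,d=snap('scene','s8');crop(p,150,130,300,250,5,'s8c')
p,d=snap('top','t8');crop(p,215,150,365,270,5,'t8c')
```

```text
[ 0.45605614 -0.08395644  0.10502232] 0.019473337425095952
```

View pics/s8c.png

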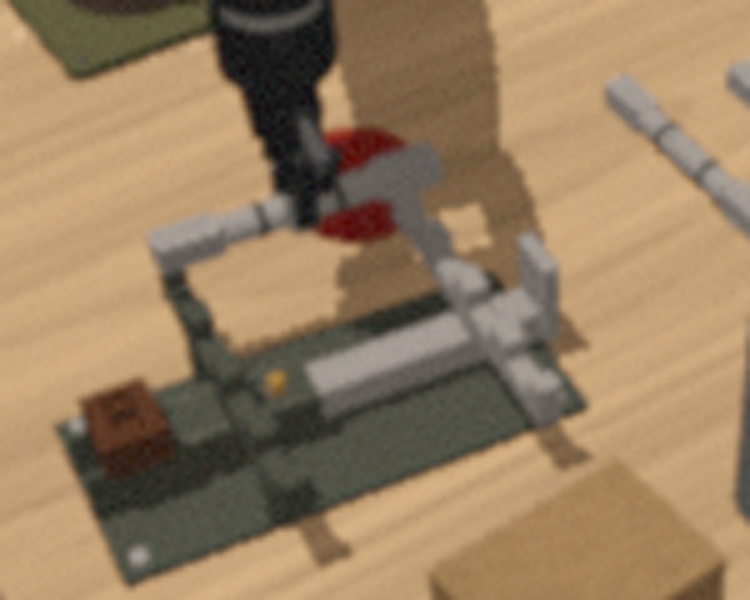

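View pics/t8c.png

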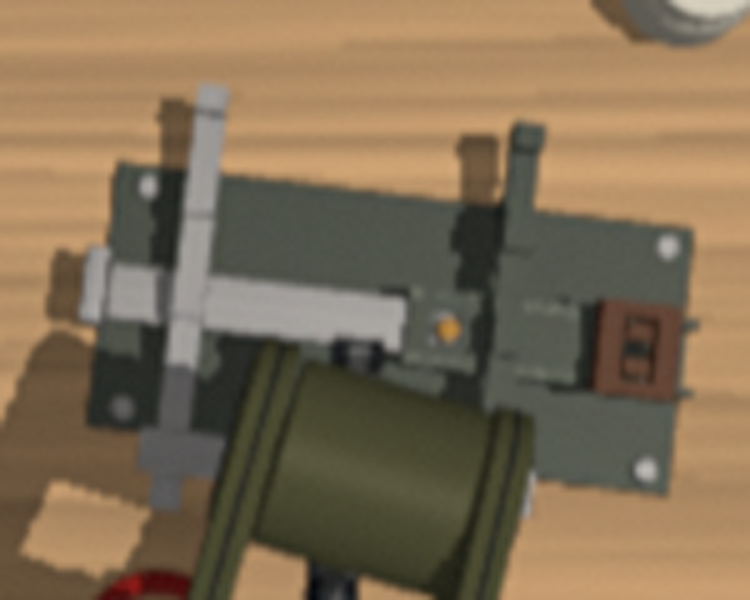

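```bash
cat >> h.py <<'E'
M=np.array([.5395,-.095]); TH=np.radians(-7.0); UX=np.array([np.cos(TH),np.sin(TH)]);UY=np.array([-UX[1],UX[0]])
def stand(P): R=np.asarray(P)[...,:2]-M; return np.stack([R@UX,R@UY],-1)
def inhand(cam,d,xs,zlo,zhi):
    w=cloud(cam,d); w=w[(w[...,2]>zlo)&(w[...,2]<zhi)]; q=stand(w)
    for a,b in((-.13,-.06),(.06,.13)):
        m=(q[:,1]>a)&(q[:,1]<b)&(abs(q[:,0]-xs)<.03)
        if m.sum()>3: print(cam,m.sum(),'x',q[m,0].min(),q[m,0].mean(),q[m,0].max(),'y',q[m,1].min(),q[m,1].max(),'z',np.median(w[m,2]))
E
python3 - <<'E'
from h import *
np.set_printoptions(precision=4,suppress=True)
for c,t in(('top','t8'),('scene','s8')): inhand(c,np.load(f'pics/{t}.npz')['d'],-.0825,.117,.14)
E
```

```text
top 11 x -0.09390518474100648 -0.08445612001802248 -0.07343378941603114 y -0.09908130804116812 -0.09598117067212103 z 0.12558141351524185
top 140 x -0.09393053527544354 -0.08289429316898415 -0.07201064432333147 y 0.06014425854961722 0.09992055459165343 z 0.12531059254753002
scene 77 x -0.09268847494861833 -0.07850375440900413 -0.0676504813900413 y -0.09945560404045903 -0.06110779914498878 z 0.12439286268510942
scene 68 x -0.09248810191076723 -0.07873967046913044 -0.06843229777332434 y 0.061194998689768076 0.10107673436470281 z 0.12443352328539134
```

Both cameras put the shaft on the slot line to within 1 mm, and centred along y. Lowering.

apply_moves(motion="0 0 -1 0;0 0 -2 0;0 0 -2.6 0;0 0 -3 0;0 0 -3.3 0;0 0 -3.6 0;0 0 -3.8 0;0 0 -3.8 0")

```text
time: 28.8
position: [0.4577, -0.0844, 0.0691]
ee_rot: [[0.992, -0.0, 0.123], [-0.123, 0.0, 0.992], [-0.0, -1.0, 0.0]]
ft_force: [0.4, 0.7, -3.1]
finger_gap: 0.0197
```

apply_moves(motion="0 0 -0.1 0;0 0 -0.2 0;0 0 -0.3 0;0 0 -0.3 0")

```text
time: 29.2
position: [0.4581, -0.0845, 0.0682]
ee_rot: [[0.992, -0.0, 0.123], [-0.123, 0.0, 0.992], [-0.0, -1.0, -0.0]]
ft_force: [-6.1, 1.9, 8.5]
finger_gap: 0.0199
```

apply_moves(motion="0 0 0.1 0;0 0 0.1 0;0 0 0.1 0;0 0 0.1 0;0 0 3 0;0 0 6 0;0 0 10 0;0 0 12 0", fingers=0.45)

```text
time: 30.0
position: [0.4592, -0.0849, 0.19]
ee_rot: [[0.992, 0.005, 0.123], [-0.123, -0.001, 0.992], [0.005, -1.0, -0.001]]
ft_force: [1.0, -0.2, 0.9]
finger_gap: 0.0384
```

Run:
```python
from h import *
np.set_printoptions(precision=4,suppress=True)
p,d=snap('scene','s9');crop(p,150,130,300,250,5,'s9c')
for s in shafts_s(d): print('scene',np.array(s))
inhand('scene',d,-.0825,.078,.1)
p,d=snap('top','t9')
for s in shafts(d): print(np.array(s))
inhand('top',d,-.0825,.078,.1)
```

```text
scene [  0.4749   0.4237 206.4098  27.5387   1.5971]
scene [  0.5086   0.3263  24.3631 200.751   -1.3616]
scene [  0.4713   0.2352  25.3514 199.7473  -2.2823]
scene 113 x -0.11046673796439388 -0.07759586853934715 -0.05252980448173265 y -0.10011791727976023 -0.06096976169309097 z 0.08599087963240895
scene 100 x -0.11041023231464732 -0.07789744204930742 -0.05334321393087458 y 0.06067321110755657 0.10079410591050113 z 0.08619074366031805
[  0.5047   0.3274  25.1563 200.4136   0.5044   0.3264  -1.335    0.02  ]
[  0.4722   0.4223 199.5668  23.5705   0.4711   0.4212   1.4556   0.0199]
[  0.4659   0.2362  23.1424 199.3686   0.4643   0.2355  -2.1684   0.02  ]
top 188 x -0.11136271686223342 -0.08100606106077096 -0.05264406461041539 y 0.0600801269561265 0.09972908795025302 z 0.08620478775533902
```

View pics/s9c.png

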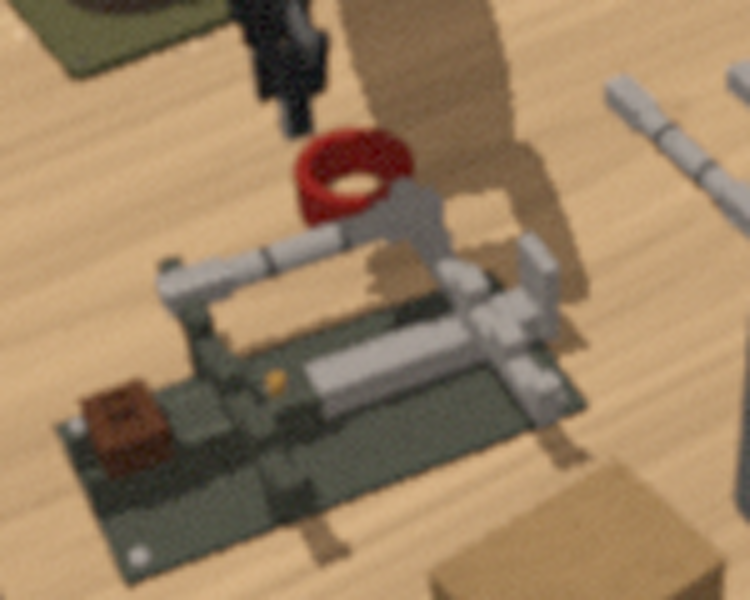

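apply_moves(motion="0 3 0 0.14;0.1 6 0 0.28;0.2 9 0 0.42;0.3 12 0 0.56;0.4 15 0 0.7;0.5 18 0 0.84;0.6 21 0 0.98;0.7 24 0 1.12;0.8 27 0 1.26;0.9 30 0 1.4;0.9 32 0 1.54;0.9 32 0 1.656", fingers=0.6)

```text
time: 31.3
position: [0.4657, 0.2374, 0.1842]
ee_rot: [[0.03, -0.003, -1.0], [1.0, -0.0, 0.03], [-0.001, -1.0, 0.003]]
ft_force: [0.1, -0.7, -0.2]
finger_gap: 0.0515
```

apply_moves(motion="0 0 -4 0;0 0 -8 0;0 0 -12 0;0 0 -15 0;0 0 -17 0;0 0 -18 0;0 0 -18.4 0;0 0 -18.4 0")

```text
time: 32.1
position: [0.4666, 0.2355, 0.002]
ee_rot: [[0.038, -0.001, -0.999], [0.999, -0.0, 0.038], [-0.0, -1.0, 0.001]]
ft_force: [0.3, 0.8, 0.1]
finger_gap: 0.0513
```

apply_moves(motion="0 0 0 0;0 0 0 0;0 0 0 0;0 0 0 0;0 0 0 0;0 0 0 0;0 0 0 0", fingers=0)

```text
time: 32.8
position: [0.4681, 0.2363, 0.0041]
ee_rot: [[0.038, 0.003, -0.999], [0.999, 0.002, 0.038], [0.002, -1.0, -0.003]]
ft_force: [-1.0, 1.4, 6.7]
finger_gap: 0.0194
```

apply_moves(motion="0 0 1 0;0 0 3 0;0 0 6 0;0 0 9 0;0 0 12 0;0 0 15 0;0 0 18 0;0 -1 18 0;0.2 -3 18 0;0.4 -5 18 0;0.6 -7 18 0;0.8 -9 18 0")

```text
time: 34.0
position: [0.4729, 0.1437, 0.1792]
ee_rot: [[0.038, -0.004, -0.999], [0.999, -0.001, 0.038], [-0.002, -1.0, 0.004]]
ft_force: [-0.8, -0.1, -4.7]
finger_gap: 0.0199
```

apply_moves(motion="0.3 -2 0 -0.14;0.6 -4 0 -0.28;1 -6 0 -0.42;1.3 -8 0 -0.56;1.6 -10 0 -0.7;2 -12 0 -0.84;2.3 -14 0 -0.98;2.6 -16 0 -1.12;3 -18 0 -1.26;3.3 -20 0 -1.4;3.6 -22 0 -1.54;3.74 -23.66 0 -1.656")

```text
time: 35.2
position: [0.5101, -0.0923, 0.1791]
ee_rot: [[0.992, -0.005, 0.129], [-0.129, 0.001, 0.992], [-0.005, -1.0, -0.0]]
ft_force: [0.2, 0.5, -4.4]
finger_gap: 0.0202
```

apply_moves(motion="0 0 -1 0;0 0 -3 0;0 0 -5 0;0 0 -7 0;0 0 -7.5 0;0 0 -7.5 0")

```text
time: 35.8
position: [0.5101, -0.0904, 0.1047]
ee_rot: [[0.993, -0.005, 0.122], [-0.122, 0.001, 0.993], [-0.005, -1.0, 0.001]]
ft_force: [-0.1, -0.4, -4.1]
finger_gap: 0.0198
```

Run:
```python
from h import *
s=read_state();print(s['position'],s['finger_gap'])
p,d=snap('scene','s10');inhand('scene',d,-.0275,.117,.14)
p,d=snap('top','t10');inhand('top',d,-.0275,.117,.14)
```

```text
[ 0.51006932 -0.09037098  0.10466932] 0.019849534808634453
scene 75 x -0.03996252097115052 -0.02505069351283533 -0.013066359600563293 y -0.0980771233229761 -0.06061583113863661 z 0.12237714067665587
scene 72 x -0.03858888389520278 -0.02489156710628752 -0.014089893859365363 y 0.060544886774229284 0.10184547711053175 z 0.12260996726597315
top 13 x -0.03874737246662469 -0.03170275921388198 -0.02038403185310013 y -0.09805308202559844 -0.09265403925170596 z 0.12408769272027312
top 140 x -0.03950420603575629 -0.02851548165552151 -0.01743645911021131 y 0.06095421625846578 0.10125250736430466 z 0.12294130121642402
```

apply_moves(motion="0 0 -1 0;0 0 -2 0;0 0 -2.6 0;0 0 -3 0;0 0 -3.3 0;0 0 -3.6 0;0 0 -3.6 0")

```text
time: 36.6
position: [0.512, -0.091, 0.071]
ee_rot: [[0.992, -0.001, 0.123], [-0.123, 0.0, 0.992], [-0.001, -1.0, 0.0]]
ft_force: [-0.4, 0.1, -3.7]
finger_gap: 0.0197
```

apply_moves(motion="0 0 -0.1 0;0 0 -0.2 0;0 0 -0.2 0")

```text
time: 36.9
position: [0.5126, -0.0912, 0.0702]
ee_rot: [[0.992, 0.001, 0.123], [-0.123, -0.0, 0.992], [0.001, -1.0, -0.0]]
ft_force: [-2.9, 0.9, 0.1]
finger_gap: 0.0194
```

apply_moves(motion="0 0 -0.1 0;0 0 -0.1 0")

```text
time: 37.1
position: [0.5126, -0.0911, 0.0701]
ee_rot: [[0.992, 0.0, 0.123], [-0.123, -0.0, 0.992], [0.0, -1.0, -0.0]]
ft_force: [-5.9, 1.8, 6.6]
finger_gap: 0.0198
```

apply_moves(motion="0 0 0 0;0 0 0 0;0 0 0 0;0 0 1 0;0 0 3 0;0 0 6 0;0 0 10 0;0 0 12 0", fingers=0.42)

```text
time: 37.9
position: [0.5139, -0.0915, 0.1931]
ee_rot: [[0.992, 0.006, 0.123], [-0.123, -0.002, 0.992], [0.006, -1.0, -0.001]]
ft_force: [0.6, -0.4, -0.2]
finger_gap: 0.0362
```

Run:
```python
from h import *
np.set_printoptions(precision=4,suppress=True)
p,d=snap('scene','s11');crop(p,150,130,300,250,5,'s11c')
for s in shafts_s(d): print('scene',np.array(s))
p,d=snap('top','t11')
for s in shafts(d): print(np.array(s))
```

```text
scene [  0.4747   0.422  202.1742  29.7783   1.8029]
scene [  0.5089   0.3256  28.0444 203.6874  -1.4648]
[  0.5046   0.327   23.8291 200.0658   0.5044   0.3264  -1.381    0.0201]
[  0.4723   0.4225 199.64    24.6321   0.4703   0.4213   1.6678   0.02  ]
```

View pics/s11c.png

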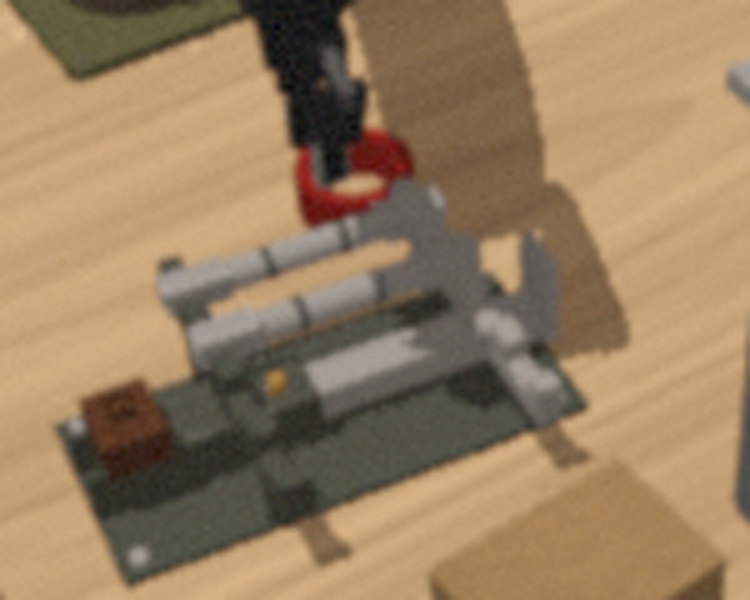

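apply_moves(motion="0 3.5 0 0.14;-0.1 7 0 0.28;-0.2 10.5 0 0.42;-0.3 14 0 0.56;-0.4 17.5 0 0.7;-0.5 21 0 0.84;-0.6 24.5 0 0.98;-0.7 28 0 1.12;-0.7 31.5 0 1.26;-0.7 35 0 1.4;-0.7 38.5 0 1.54;-0.7 41.7 0 1.669", fingers=0.6)

```text
time: 39.2
position: [0.5043, 0.3273, 0.1869]
ee_rot: [[0.019, -0.002, -1.0], [1.0, -0.001, 0.019], [-0.001, -1.0, 0.002]]
ft_force: [0.9, 0.0, 0.8]
finger_gap: 0.0511
```

apply_moves(motion="0 0 -3 0;0 0 -8 0;0 0 -12 0;0 0 -15 0;0 0 -17 0;0 0 -18 0;0 0 -18.5 0;0 0 -18.5 0")

```text
time: 40.0
position: [0.5051, 0.3259, 0.0031]
ee_rot: [[0.025, -0.0, -1.0], [1.0, -0.0, 0.025], [-0.0, -1.0, 0.0]]
ft_force: [0.1, -0.6, -0.6]
finger_gap: 0.0514
```

apply_moves(motion="0 0 0 0;0 0 0 0;0 0 0 0;0 0 0 0;0 0 0 0;0 0 0 0;0 0 0 0", fingers=0)

```text
time: 40.7
position: [0.5065, 0.327, 0.0054]
ee_rot: [[0.025, 0.003, -1.0], [1.0, 0.002, 0.025], [0.002, -1.0, -0.003]]
ft_force: [-0.9, 1.4, 6.7]
finger_gap: 0.0192
```

apply_moves(motion="0 0 1 0;0 0 3 0;0 0 6 0;0 0 9 0;0 0 12 0;0 0 15 0;0 0 18 0;0 -2 19 0;0 -5 20 0;0 -9 20 0;0 -13 20 0;0 -16 20 0")

```text
time: 41.9
position: [0.5037, 0.1635, 0.2021]
ee_rot: [[0.025, -0.003, -1.0], [1.0, -0.002, 0.025], [-0.002, -1.0, 0.003]]
ft_force: [0.0, -0.6, -4.6]
finger_gap: 0.0198
```

apply_moves(motion="0 -2 0 -0.14;0 -4 0 -0.28;0 -6 0 -0.42;0 -8 0 -0.56;0 -10.5 0 -0.7;0.5 -13 0 -0.84;1.5 -15.5 0 -0.98;2.5 -18 0 -1.12;3.5 -20.5 0 -1.26;4.5 -23 0 -1.4;5.5 -25 0 -1.54;6.16 -26.38 0 -1.669")

```text
time: 43.1
position: [0.5658, -0.0993, 0.2019]
ee_rot: [[0.992, -0.003, 0.129], [-0.129, 0.0, 0.992], [-0.003, -1.0, -0.0]]
ft_force: [-0.2, 0.7, -4.3]
finger_gap: 0.0194
```

apply_moves(motion="0 0 -1 0;0 0 -3 0;0 0 -5 0;0 0 -7.5 0;0 0 -9.6 0;0 0 -9.6 0;0 0 -9.6 0")

```text
time: 43.8
position: [0.5656, -0.0972, 0.1063]
ee_rot: [[0.993, -0.003, 0.121], [-0.121, 0.001, 0.993], [-0.003, -1.0, 0.0]]
ft_force: [0.3, -0.4, -4.8]
finger_gap: 0.0199
```

Run:
```python
from h import *
s=read_state();print(s['position'],s['finger_gap'])
p,d=snap('scene','s12');inhand('scene',d,.0275,.117,.14)
p,d=snap('top','t12');inhand('top',d,.0275,.117,.14)
```

```text
[ 0.56558852 -0.09716661  0.10632707] 0.019919695250940797
scene 85 x 0.015799208433805598 0.03043837524944674 0.04280049758168745 y -0.09900980725175329 -0.060327022147117756 z 0.12323353792756386
scene 76 x 0.01782834843042091 0.030898734583619622 0.04328120255481796 y 0.060235661837864704 0.09956281366054048 z 0.1234740958927096
top 23 x 0.01698410872313495 0.026263748150548806 0.03568288676949014 y -0.0992451401911215 -0.09160840193290037 z 0.12389291488258786
top 136 x 0.01604586048412563 0.02698208965718349 0.03818043742811693 y 0.06099893827875431 0.1003472746543321 z 0.12355988920661874
```

Aligned (0.027 against the slot at 0.027). Lowering and releasing.

apply_moves(motion="0 0 -1 0;0 0 -2 0;0 0 -2.6 0;0 0 -3 0;0 0 -3.3 0;0 0 -3.6 0;0 0 -3.7 0;0 0 -3.7 0")

```text
time: 44.7
position: [0.5671, -0.098, 0.0714]
ee_rot: [[0.992, 0.0, 0.123], [-0.123, -0.0, 0.992], [0.0, -1.0, -0.0]]
ft_force: [-3.6, 0.6, 3.7]
finger_gap: 0.0194
```

apply_moves(motion="0 0 -0.1 0;0 0 -0.2 0;0 0 -0.2 0")

```text
time: 45.0
position: [0.5672, -0.098, 0.0713]
ee_rot: [[0.992, -0.0, 0.123], [-0.123, -0.0, 0.992], [-0.0, -1.0, -0.0]]
ft_force: [-10.1, 2.8, 13.1]
finger_gap: 0.0195
```

apply_moves(motion="0 0 0.2 0;0 0 0.2 0;0 0 0.2 0;0 0 1 0;0 0 3 0;0 0 6 0;0 0 10 0;0 0 12 0", fingers=0.42)

```text
time: 45.8
position: [0.5684, -0.0983, 0.1928]
ee_rot: [[0.992, 0.006, 0.123], [-0.123, -0.002, 0.992], [0.006, -1.0, -0.001]]
ft_force: [0.1, -0.2, 0.2]
finger_gap: 0.0357
```

Run:
```python
from h import *
np.set_printoptions(precision=4,suppress=True)
p,d=snap('scene','s13');crop(p,150,130,300,250,5,'s13c')
for s in shafts_s(d): print('scene',np.array(s))
p,d=snap('top','t13')
for s in shafts(d): print(np.array(s))
```

```text
scene [  0.4747   0.423  199.9501  26.7786   1.7416]
[  0.4724   0.422  199.4626  24.1337   0.4704   0.421    1.6697   0.0203]
```

View pics/s13c.png

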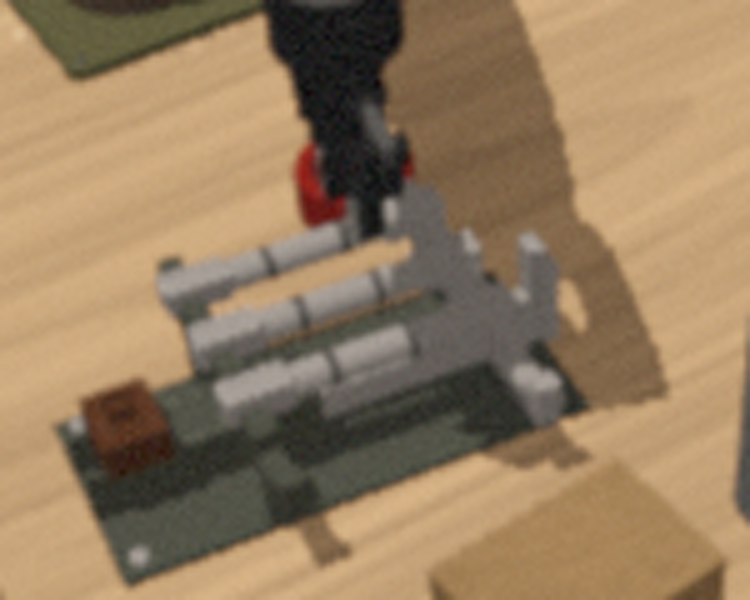

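apply_moves(motion="-0.8 4 0 0.144;-1.6 8 0 0.288;-2.4 12 0 0.432;-3.2 16 0 0.576;-4 20.5 0 0.72;-4.8 25 0 0.864;-5.6 29.5 0 1.008;-6.4 34 0 1.152;-7.2 38.5 0 1.296;-8 43 0 1.44;-8.8 47.5 0 1.584;-9.4 52 0 1.722", fingers=0.6)

```text
time: 47.1
position: [0.4714, 0.4236, 0.1866]
ee_rot: [[-0.034, -0.002, -0.999], [0.999, -0.001, -0.034], [-0.001, -1.0, 0.002]]
ft_force: [1.8, -1.3, -0.1]
finger_gap: 0.0513
```

apply_moves(motion="0 0 -3 0;0 0 -8 0;0 0 -12 0;0 0 -15 0;0 0 -17 0;0 0 -18 0;0 0 -18.5 0;0 0 -18.5 0")

```text
time: 47.9
position: [0.4727, 0.422, 0.003]
ee_rot: [[-0.028, -0.0, -1.0], [1.0, -0.0, -0.028], [-0.0, -1.0, 0.0]]
ft_force: [0.9, -0.8, 0.1]
finger_gap: 0.0515
```

apply_moves(motion="0 0 0 0;0 0 0 0;0 0 0 0;0 0 0 0;0 0 0 0;0 0 0 0;0 0 0 0", fingers=0)

```text
time: 48.6
position: [0.4739, 0.4232, 0.0054]
ee_rot: [[-0.028, 0.003, -1.0], [1.0, 0.002, -0.028], [0.002, -1.0, -0.003]]
ft_force: [-1.7, 0.2, 5.9]
finger_gap: 0.0195
```

apply_moves(motion="0 0 1 0;0 0 3 0;0 0 6 0;0 0 9 0;0 0 12 0;0 0 15 0;0 0 18 0;0 -2 20 0;0 -5 22 0;0 -9 22 0;0 -13 22 0;0 -17 22 0")

```text
time: 49.8
position: [0.4716, 0.2502, 0.2224]
ee_rot: [[-0.029, -0.002, -1.0], [1.0, -0.001, -0.029], [-0.001, -1.0, 0.002]]
ft_force: [0.8, -0.3, -3.7]
finger_gap: 0.0193
```

Run:
```python
from h import *
for c,t in(('top','top0'),('scene','scene0')):
    w=cloud(c,np.load(f'pics/{t}.npz')['d'])
    m=(w[...,2]>.07)&(w[...,2]<.09)&(w[...,0]>.64)&(w[...,0]<.85)&(w[...,1]>-.13)&(w[...,1]<.03)
    q=w[m]; q=q[(q[:,0]>.665)]; print(c,q[:,:2].min(0),q[:,:2].max(0),cv2.minAreaRect((q[:,:2]*1000).astype(np.float32)))
    m=(w[...,2]>.15)&(w[...,2]<.18)&(w[...,0]>.6)&(w[...,0]<.85)&(w[...,1]>-.03)&(w[...,1]<.2);print(w[m].mean(0))
    m=(w[...,2]>.07)&(w[...,2]<.09)&(w[...,0]>.6)&(w[...,0]<.85)&(w[...,1]>-.33)&(w[...,1]<-.14)
    print('jar',[stand(w[m]).min(0),stand(w[m]).max(0)] if m.any() else 0)
```

```text
top [ 0.72796669 -0.12987929] [ 0.83412534 -0.01659668] ((781.5469970703125, -75.4316635131836), (102.3426742553711, 114.34405517578125), 3.7271344661712646)
[0.76001487 0.08171333 0.16755597]
jar [array([ 0.08039756, -0.20171265]), array([ 0.30139058, -0.0097059 ])]
scene [ 0.73107957 -0.12981025] [ 0.83838006 -0.01726583] ((783.6771850585938, -74.82821655273438), (102.64452362060547, 114.64933776855469), 3.9184014797210693)
[0.77117128 0.07748131 0.16657948]
jar [array([ 0.07459754, -0.2015348 ]), array([ 0.30604001, -0.00982467])]
```

apply_moves(motion="0.5 -3 0 -0.145;1 -6 0 -0.29;1.5 -9 0 -0.435;2 -12 0 -0.58;3.5 -15 0 -0.725;5 -18 0 -0.87;6.5 -21 0 -1.015;8.5 -24 0 -1.16;10.5 -27 0 -1.305;12.5 -30 0 -1.45;14 -33 0 -1.595;14.86 -35.67 0 -1.722")

```text
time: 51.0
position: [0.6211, -0.1061, 0.2219]
ee_rot: [[0.992, -0.003, 0.129], [-0.129, 0.0, 0.992], [-0.003, -1.0, -0.0]]
ft_force: [-0.2, 1.1, -3.9]
finger_gap: 0.0193
```

apply_moves(motion="0 0 -2 0;0 0 -5 0;0 0 -8 0;0 0 -10 0;0 0 -11.6 0;0 0 -11.6 0;0 0 -11.6 0")

```text
time: 51.7
position: [0.6213, -0.1046, 0.1075]
ee_rot: [[0.992, -0.0, 0.123], [-0.123, -0.0, 0.992], [-0.0, -1.0, -0.0]]
ft_force: [0.9, 0.4, -3.0]
finger_gap: 0.0196
```

Run:
```python
from h import *
s=read_state();print(s['position'],s['finger_gap'])
p,d=snap('scene','s14');inhand('scene',d,.0825,.117,.14);crop(p,150,130,300,250,5,'s14c')
p,d=snap('top','t14');inhand('top',d,.0825,.117,.14)
```

```text
[ 0.62132164 -0.10457759  0.10749018] 0.019638181081494094
scene 96 x 0.07022464406581709 0.08729020602748315 0.09832307613627295 y -0.09962196168421077 -0.06014414820614857 z 0.12379469422467979
scene 85 x 0.0738927470469022 0.08751020124934883 0.09798031755859564 y 0.0607290794745945 0.099704460343022 z 0.12417892259010813
top 30 x 0.07166310055334103 0.08124649237164623 0.09307262421106388 y -0.09930929065974599 -0.09119717841859094 z 0.12394120035644163
top 135 x 0.07166868302243415 0.08257088850072165 0.09440260871663982 y 0.06123339856047021 0.1000545364279185 z 0.12449622412567514
```

View pics/s14c.png

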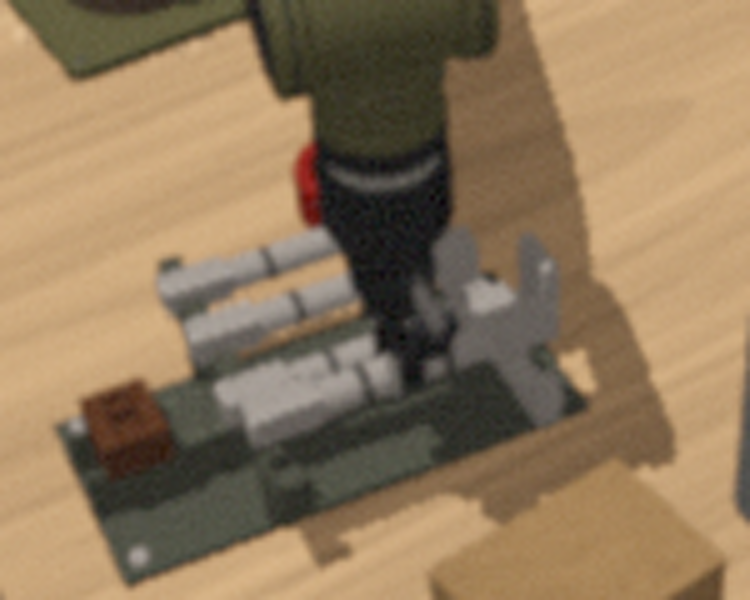

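Also aligned with the last slot. Lowering.

apply_moves(motion="0 0 -1 0;0 0 -2 0;0 0 -2.6 0;0 0 -3 0;0 0 -3.3 0;0 0 -3.6 0;0 0 -3.7 0;0 0 -3.7 0")

```text
time: 52.6
position: [0.6217, -0.1046, 0.0714]
ee_rot: [[0.992, 0.001, 0.123], [-0.123, -0.0, 0.992], [0.001, -1.0, -0.0]]
ft_force: [-2.8, 0.6, 1.8]
finger_gap: 0.0198
```

apply_moves(motion="0 0 -0.1 0;0 0 -0.2 0;0 0 -0.2 0")

```text
time: 52.9
position: [0.6218, -0.1047, 0.0713]
ee_rot: [[0.992, 0.0, 0.123], [-0.123, -0.0, 0.992], [0.0, -1.0, -0.0]]
ft_force: [-8.5, 1.9, 12.6]
finger_gap: 0.0196
```

Seated. Release, rise, and move back for a clear view.

apply_moves(motion="0 0 0.2 0;0 0 0.2 0;0 0 0.2 0;0 0 1 0;0 0 3 0;0 0 6 0;0 0 10 0;0 0 14 0;0 0 16 0;-2 4 17 0;-4 8 17 0;-6 12 17 0", fingers=0.42)

```text
time: 54.1
position: [0.5611, 0.0163, 0.2396]
ee_rot: [[0.992, 0.002, 0.124], [-0.124, 0.0, 0.992], [0.002, -1.0, 0.0]]
ft_force: [1.2, 0.9, 0.0]
finger_gap: 0.0358
```

apply_moves(motion="-1 4 0 0;-2 8 0 0;-3 12 0 0;-4 16 0 0;-5 20 0 0;-6 24 0 0;-6 24 0 0")

```text
time: 54.8
position: [0.5001, 0.2592, 0.2388]
ee_rot: [[0.993, 0.0, 0.117], [-0.117, 0.002, 0.993], [0.0, -1.0, 0.002]]
ft_force: [0.9, -0.2, -0.8]
finger_gap: 0.0356
```

Run:
```python
from h import *
np.set_printoptions(precision=4,suppress=True)
p,d=snap('scene','s15');crop(p,70,150,300,300,3.4,'s15c')
p,d2=snap('top','t15');crop(p,215,120,445,270,3.4,'t15c')
w=cloud('top',d2)
for xs in(-.0825,-.0275,.0275,.0825):
    q=stand(w); m=(abs(q[...,0]-xs)<.012)&(abs(q[...,1])<.12)&(w[...,2]>.07)&(w[...,2]<.1)
    e=m&(abs(q[...,1])>.06); 
    print(xs,'y',q[m][:,1].min(),q[m][:,1].max(),'x+',q[e&(q[...,1]>0)][:,0].mean(),'x-',q[e&(q[...,1]<0)][:,0].mean(),'z',np.median(w[e&(q[...,1]>0)][:,2]),np.median(w[e&(q[...,1]<0)][:,2]))
for a,b in(('top0','t15'),('scene0','s15')):
  A=np.load(f'pics/{a}.npz')['p'].astype(int);B=np.load(f'pics/{b}.npz')['p'].astype(int)
```

```text
-0.0825 y -0.09999939986640304 0.09945182399946682 x+ -0.0820791427579729 x- -0.08211593996894333 z 0.08742807862587033 0.08768488158753418
-0.0275 y -0.09737942545453579 0.10106509351364912 x+ -0.030789661291958082 x- -0.03099554253604652 z 0.08692193813646154 0.08740247995994124
0.0275 y -0.09968954433715353 0.10016923625967443 x+ 0.027440223672284384 x- 0.027115716820864874 z 0.087702469410775 0.08771611145047915
0.0825 y -0.09861828219475509 0.10001440637104053 x+ 0.08180548189671241 x- 0.0818933844413607 z 0.08665727262635621 0.08778445830412555
```

View pics/s15c.png

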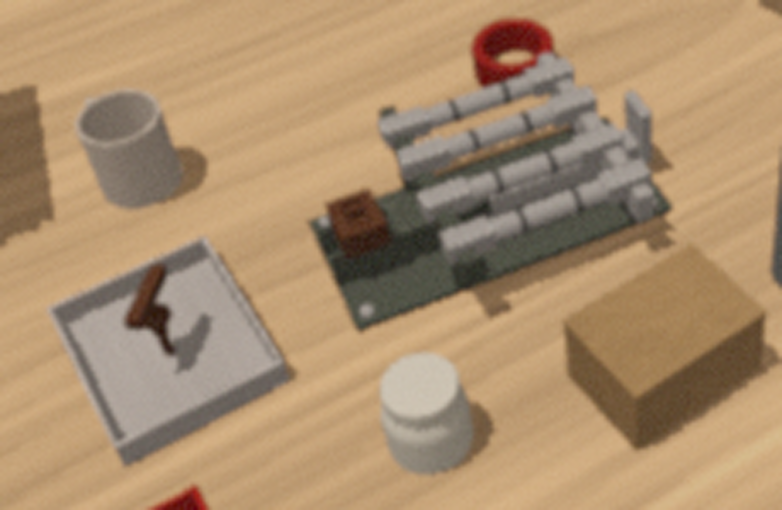

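View pics/t15c.png

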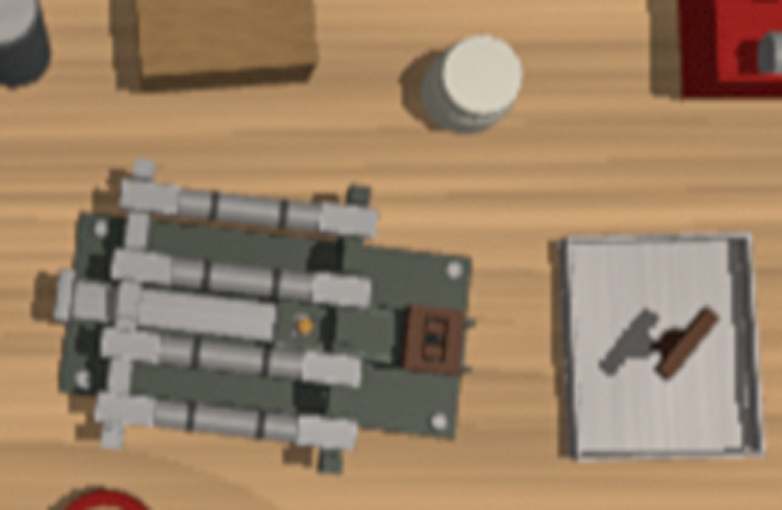

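View pics/t15.png

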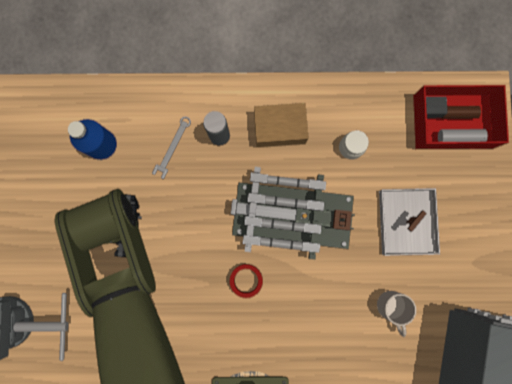

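All four shafts are seated, with tops at 87–88 mm and equal overhang to within about 2 mm. The pin is balanced upright in the tray, so I'll use the spare time to lay it down properly: regrip it, shift it towards one corner and tip it inwards.

Run:
```python
from h import *
np.set_printoptions(precision=4,suppress=True)
for c,t in(('top','t15'),('scene','s15')):
    w=cloud(c,np.load(f'pics/{t}.npz')['d'])
    q=w[(w[...,2]>.072)&(w[...,2]<.1)&(abs(w[...,0]-.516)<.08)&(abs(w[...,1]+.44)<.08)]
    print(c,len(q),cv2.minAreaRect((q[:,:2]*1000).astype(np.float32)),np.median(q[:,2]),np.percentile(q[:,2],95))
```

```text
top 155 ((515.4190063476562, -440.7851867675781), (16.002647399902344, 63.99428176879883), 50.54055404663086) 0.08660963002122196 0.09086414591856934
scene 129 ((518.1441650390625, -439.7679138183594), (16.06627655029297, 68.19911193847656), 50.76355743408203) 0.08727201549146534 0.09070277674036632
```

apply_moves(motion="0 -4 0 0.08;0 -8 0 0.16;0 -12.5 0 0.24;0 -17 0 0.32;0 -21.5 0 0.4;0 -26 0 0.48;0 -30.5 0 0.56;0.2 -35 0 0.64;0.5 -39.5 0 0.72;0.8 -44 0 0.8;1 -48.5 0 0.88;1.2 -53 0 0.988", fingers=0.6)

```text
time: 56.1
position: [0.5121, -0.2781, 0.2386]
ee_rot: [[0.648, 0.0, -0.762], [0.762, -0.001, 0.648], [-0.0, -1.0, -0.001]]
ft_force: [1.1, 0.3, 0.2]
finger_gap: 0.0512
```

apply_moves(motion="0 -4 0 0;0.1 -8 0 0;0.2 -12 0 0;0.26 -15 0 0;0.26 -16.6 0 0;0.26 -16.6 -2 0;0.26 -16.6 -5 0;0.26 -16.6 -9 0;0.26 -16.6 -13 0;0.26 -16.6 -15.5 0;0.26 -16.6 -17.2 0;0.26 -16.6 -17.2 0")

```text
time: 57.3
position: [0.5142, -0.4393, 0.0633]
ee_rot: [[0.649, -0.004, -0.761], [0.761, 0.004, 0.649], [0.0, -1.0, 0.005]]
ft_force: [-0.6, 0.7, 0.2]
finger_gap: 0.0512
```

apply_moves(motion="0 0 0 0;0 0 0 0;0 0 0 0;0 0 0 0;0 0 0 0;0 0 0 0", fingers=0)

```text
time: 57.9
position: [0.5173, -0.4418, 0.0691]
ee_rot: [[0.649, 0.003, -0.761], [0.761, -0.003, 0.649], [-0.0, -1.0, -0.005]]
ft_force: [0.3, -0.1, 5.2]
finger_gap: 0.0128
```

apply_moves(motion="0 0 0.5 0;0 0 1 0;-0.8 -0.9 1 0;-1.6 -1.8 1 0;-2.3 -2.7 1 0;-2.3 -2.7 0.7 0;-2.3 -2.7 0.3 0;-2.3 -2.7 0.1 0;-2.3 -2.7 0.1 0")

```text
time: 58.8
position: [0.4932, -0.4683, 0.0691]
ee_rot: [[0.648, -0.0, -0.761], [0.761, -0.001, 0.648], [-0.001, -1.0, -0.001]]
ft_force: [-2.7, -0.3, 6.7]
finger_gap: 0.0125
```

apply_moves(motion="0 0 0 0;0 0 0 0;0 0 0 0;0 0 0 0;0 0 1 0;0 0 3 0;0 0 5 0;0 0 7 0", fingers=0.6)

```text
time: 59.6
position: [0.4931, -0.4676, 0.1388]
ee_rot: [[0.649, 0.0, -0.761], [0.761, -0.0, 0.649], [-0.0, -1.0, -0.0]]
ft_force: [0.1, -0.1, -1.0]
finger_gap: 0.0509
```

Run:
```python
from h import *
p,d=snap('scene','s16');crop(p,60,150,210,290,5,'s16c')
```

```text
(no output)
```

View pics/s16c.png

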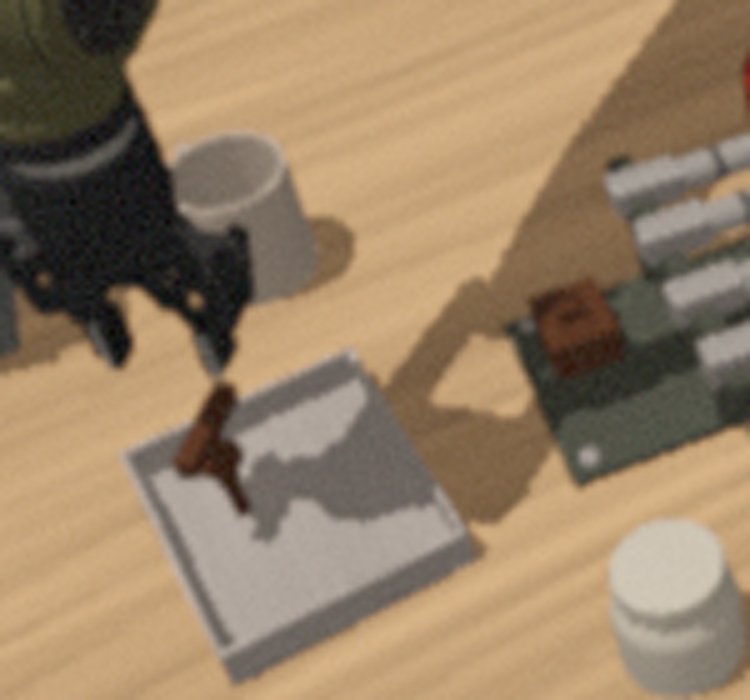

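apply_moves(motion="0 0 0 0;-1 -1.2 0 0;-2 -2.4 0 0;-3.3 -3.9 0 0;-3.3 -3.9 -2 0;-3.3 -3.9 -4 0;-3.3 -3.9 -5.7 0;-3.3 -3.9 -5.7 0", fingers=0)

```text
time: 60.45
position: [0.4575, -0.5054, 0.0759]
ee_rot: [[0.649, -0.005, -0.76], [0.76, 0.006, 0.649], [0.001, -1.0, 0.007]]
ft_force: [-0.4, -0.0, -0.2]
finger_gap: 0.0003
```

apply_moves(motion="0.4 0.5 0 0;0.8 1 0 0;1.2 1.5 0 0;1.6 1.9 0 0;2 2.4 0 0;2.4 2.8 0 0;2.8 3.3 0 0;3.2 3.8 0 0;3.2 3.8 0 0;3.2 3.8 0 0")

```text
time: 61.45
position: [0.492, -0.4684, 0.0803]
ee_rot: [[0.648, -0.0, -0.761], [0.761, -0.0, 0.648], [-0.0, -1.0, 0.0]]
ft_force: [-1.1, 0.3, 0.1]
finger_gap: 0.0003
```

Run:
```python
from h import *
p,d=snap('scene','s17');crop(p,60,150,210,290,5,'s17c')
```

```text
(no output)
```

View pics/s17c.png

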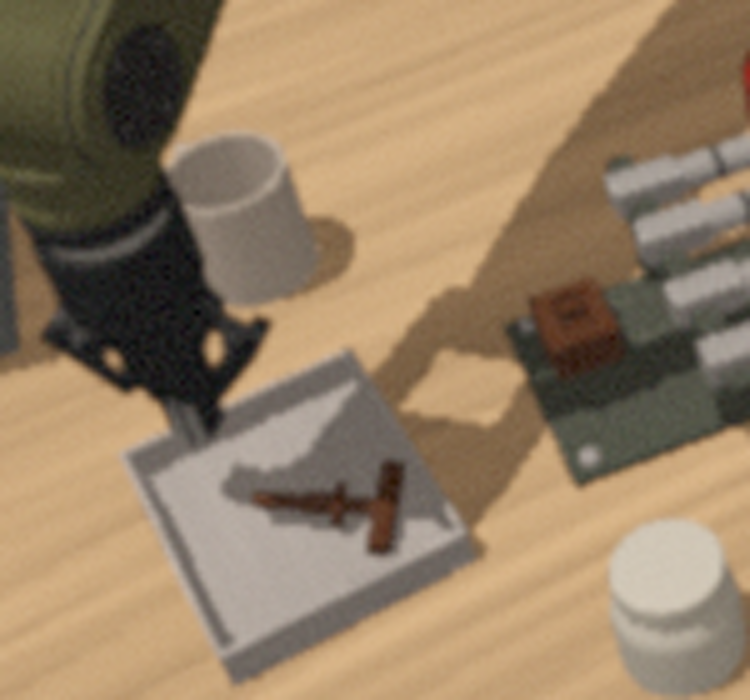

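The pin now lies flat, fully inside the tray (250–400, 465–550 in the crop). I'll retreat and do the last check.

apply_moves(motion="0 0 3 0;0 0 6 0;0 0 10 0;0 0 14 0;0 0 17 0;-4 -3 17 0;-8 -6 17 0;-8 -6 17 0")

```text
time: 62.3
position: [0.4076, -0.5319, 0.2508]
ee_rot: [[0.653, -0.001, -0.757], [0.757, -0.002, 0.653], [-0.002, -1.0, -0.0]]
ft_force: [0.8, 0.8, -0.2]
finger_gap: 0.0002
```

Run:
```python
from h import *
np.set_printoptions(precision=4,suppress=True)
p,d=snap('scene','s18')
p,d2=snap('top','t18')
w=cloud('top',d2);q=stand(w)
for xs in(-.0825,-.0275,.0275,.0825):
    m=(abs(q[...,0]-xs)<.012)&(abs(q[...,1])<.12)&(w[...,2]>.07)&(w[...,2]<.1)
    print(xs,q[m][:,1].min(),q[m][:,1].max(),np.median(w[m][:,2]))
```

```text
-0.0825 -0.09945963466089935 0.09979026000407384 0.0860523774083185
-0.0275 -0.09772814081123213 0.10105781028274051 0.08662165277084599
0.0275 -0.09926534147459914 0.10016346928147914 0.08623195743685873
0.0825 -0.09916125587613657 0.1002313994924703 0.08623561547873033
```

View pics/t18.png

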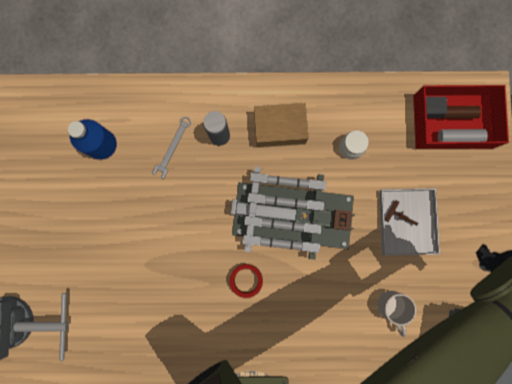

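View pics/s18.png

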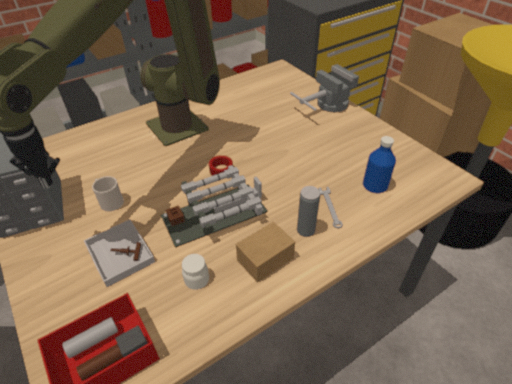

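Everything is in place and the bystanders are unmoved. Handing in.

Run:
```python
from station import *
print(finish_job())
```

```text
the job is handed in; nothing more can be done
None
```

The job is done and handed in at about 62 s of the 210 s allowed. No verdict is reported.

- **Pin:** I twisted it back and forth by about ±60° under a pull of about 15 N at most in the readings, below the 33 N that lifts the frame. It came free after about 18 mm. At first it stood upright in the aluminium tray, so I moved it a few centimetres and tipped it over. It now lies flat inside the walls.
- **Sliding rest:** I drew it out about 80 mm until the brass button popped up, which both cameras show. On a light 3 N push back it moved about 4 mm and I did not press harder. That is about the play the lock allows, so this backs up the button only weakly.
- **Shafts:** All four lie across both rests, each in its own slot. Their tops are level at 86–87 mm, against 88 mm expected, and each is centred to within about 2 mm along its length.
- **Sideways position:** The shaft in the slot at -27.5 mm sits about 3 mm off its middle, within the 5 mm clearance.
- **Other things:** The spray, jar, wrench and carton look unmoved in the last pictures.

The two cameras disagreed by about 3–4 mm along the world x axis. I used the top camera, which agreed with what the arm felt at the pin, and each shaft fitted its slot. I saw no shaft knocked aside and no loss of grip.

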